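# Wedge up a small panel for a dry fit

## Task

Dry-clamp the small panel: lay every board in the wedge clamp side by side, the first along the fence and all butted against the end stop, and fill the width that is left with packing strips on the wedge side. Then slip the wedge in, thin end first, between the row and the slanting cleat and push its thick end hard until it goes no further, so that the row stays squeezed tight when you let go. Leave the other tools alone.

Things in the scene. Friction and masses are not known exactly. Their poses are not given: they have to be found in the camera images.
- bed: Wooden base of the wedge clamp, fixed on the bench, 246 (x) x 220 (y) x 16 mm, origin in the middle of its underside; own x points away from the robot across the boards, own y to the left along them. Fence, end stop and slanting cleat are screwed on it; its right side is open. Between fence and wedge four 32 mm widths fit, so boards and packing strips in it must be four.
- bed_corner (a point): Inner corner of the clamp where the faces of fence and end stop meet, on top of the base (16 mm above the bench), at x = +99, y = +88 mm in the bed's frame; axes as the bed.
- fence: Straight strip 24 x 182 x 22 mm along the far (+x) edge of the base; the first board lies along its inner face, bed x = +99 mm. Axes as the bed, origin over the bed's.
- end_stop: Strip 22 mm wide and 22 mm high on the left, square to the fence, inner face at bed y = +88 mm, from the fence to bed x = -31 mm: the left ends of the boards butt against it. Axes as the bed, origin over the bed's.
- cleat: Low slanting strip 22 x 159 mm, only 12 mm high, on the near (-x) side of the base, from bed y = -54 to +104 mm, origin in the middle of its underside. Its inner face runs at 1 in 9 to the fence: the space for the wedge narrows from right to left.
- cleat_face (a point): Point on the inner face of the cleat, at the top of the base, bed x = -81, y = -4 mm; axes as the bed. With a closed row of four widths the wedge just touches row and cleat when its middle is at bed x = -55, y = -4 mm and its y along the bed's y; every 9 mm further right gives 1 mm of slack.
- wedge_mid (a point): Middle of the loose wooden wedge, 150 mm long (own y), 24 mm high (12 mm above its underside). Thin end at own +y, 44 mm wide; thick end at -y, 61 mm; middle 52 mm: there x = +26 mm is the straight face (goes to the row), x = -26 mm the slanting face, 1 in 9 (goes to the cleat).
- wedge: The same wedge, origin in the middle of its underside; 0.1 to 0.16 kg. It jams by friction and stays when let go: pushed at the thick end with 15 to 25 N it locks; a light push leaves it loose.
- board_1_mid (a point): Centre of panel board 1: a loose plain board 32 (own x) x 140 (own y) x 24 mm (z), 0.09 kg, 12 mm above its underside; may be absent. All boards are alike.
- board_2_mid (a point): Centre of panel board 2: a loose plain board 32 (own x) x 140 (own y) x 24 mm (z), 0.09 kg, 12 mm above its underside; may be absent. All boards are alike.
- board_3_mid (a point): Centre of panel board 3: a loose plain board 32 (own x) x 140 (own y) x 24 mm (z), 0.09 kg, 12 mm above its underside; may be absent. All boards are alike.
- board_4_mid (a point): Centre of panel board 4: a loose plain board 32 (own x) x 140 (own y) x 24 mm (z), 0.09 kg, 12 mm above its underside; may be absent. All boards are alike.
- packer_1_mid (a point): Centre of packing strip 1: like a board but shorter, 32 (own x) x 100 (own y) x 24 mm, 0.06 kg. Both strips are always there; use as many as are needed to make four widths, leave the rest anywhere on the bench. Where it lies lengthwise beside the boards does not matter.
- packer_2_mid (a point): Centre of packing strip 2: like a board but shorter, 32 (own x) x 100 (own y) x 24 mm, 0.06 kg. Both strips are always there; use as many as are needed to make four widths, leave the rest anywhere on the bench. Where it lies lengthwise beside the boards does not matter.
- marking_gauge: Marking gauge, 200 mm long wooden stem with a fence block, behind the clamp; bystander.
- sliding_bevel: Sliding bevel, 125 mm long, folded, on the right of the clamp; bystander.
- pencil: Flat carpenter's pencil, 177 mm long, right of the clamp; bystander.

How it is judged:
By the outcome, as a careful person would: the job done as asked, in the order asked, and still so for the second after the job is handed in, with the robot touching nothing.
Of board_1, board_2, board_3, board_4 only 2 to 4 are there at a start; the rules pass over those that are not, and their reading is None.
At some moment in a run one of board_1, board_2, board_3, board_4 may be knocked a few centimetres aside while the robot is not near it.
Once in a run the grip may slacken for a moment while it holds something.
It also fails if it takes over 210 s, if anything falls off the work surface, if the arm or the gripper's body presses on something with over 40 N, if the wrist force passes 120 N, or if a joint passes its speed limit or range.

## Robot

A 6-joint arm with a two-finger parallel gripper is mounted at the origin on a cart in front of the work surface, level with it; the furniture and walls round the work are solid. World frame = base frame: x ahead of the robot, y to its left, z up, the work surface at z = 0. Lengths are in m, angles in degrees, forces in N, time in s.
With the tool pointing down it reaches from about 0.325 to 0.9 m from the base axis. Payload 6.1 kg.
Tool frame: the origin (TCP) lies at the very end of the fingers, on their centre line; the grasp point (between the pads) lies env.pinch_z behind it (env.pinch_z is the distance from the TCP to the grasp point, in m); y points along the fingers, x is the direction in which the jaws open and shut, and the axes are right-handed (so a half turn about y gives the same grasp; the last joint's range is limited). The gripper opens to 87 mm and grips with 3 to 60 N. Pads are 19 mm wide; open, the fingers measure 117 mm over their backs; the gripper's body (75 mm by 190 mm) begins 51 mm behind the grasp point.
Start: joints at [66.056, 12.628, 87.462, -0, 79.91, -7.225], TCP at [0.18, 0.599, 0.223] pointing down, gripper open.
Joint ranges: [-170.65, 170.65], [-52.31, 119.04], [5.05, 147.46], [-71.25, 251.25], [11.57, 151.72], [-153.62, 153.62]. Speed limits (degrees/s): [147.25, 147.25, 172.46, 180, 180, 180].

## Interface

Orientations are given as [roll, pitch, yaw] about the fixed x, y, z axes, in that order (R = Rz(yaw) Ry(pitch) Rx(roll)).
In Python, from rig import env gives the robot as it stands.
- The arm moves only by the tool apply_moves, never from a script. Its argument "increments" is a list of rows, each an object with "dp": the shift along the world's x, y, z in mm, a list of three; "yaw": the turn about the world's z in degrees; "grip": the opening in per cent of the stroke, from 0 (shut) to 100 (fully open). A call has 1 to 12 rows; each row is the pose to reach, as a shift and turn from the pose commanded when the call began; what a row does not reach only later rows make up. A row lasts 1/12 s, in which the tool goes at most 41.7 mm and 7.16 degrees, less where a joint would pass 70% of its speed; a pose out of reach is approached as far as the arm can. A call with a gripper value outside its range is refused whole. The fingers move at their own pace and stop on an object; the grip force is fixed at half the most. Time passes only in rows, so rows that repeat a pose let the fingers close. It gives the time, the measured TCP pose, the force and the opening at its end, in the units of the state.
- env.get_state(): the state, without advancing time (a new reading comes with each control period).
- env.get_image(name): name is "side" or "top"; returns a dict with "color" (480x640x3 uint8, red, green, blue), "depth" (480x640 float32, m along the optical axis (not along the pixel's ray), 0 where there is no reading), "vfov" (degrees; the focal length in pixels is half the picture's height over the tangent of half this angle, whatever the lens; pixels are square), "cx", "cy" (the principal point, pixels), "dist_coeffs" ([k1, k2, p1, p2, k3] as OpenCV has them; the pictures are not rectified), "rvec" (rotation vector, rad) and "tvec" (3), from world to camera coordinates, as OpenCV has them. Camera axes: x right, y down, z forward; pixel columns grow to the right and rows downward; lengths in m; the calibration is good to about 2 mm. A picture is of the moment at which its call begins.
- env.close_job(): hands the job in, once; it reports no verdict.
Trained networks look in the newest picture that a camera, given by its name, has taken for a name from the list of things; names that differ only in an ending like _2 or _b are one class to them, and where a whole thing is asked for, a point or a joint stands for the part that bears it (a point fixed in the world has none). Each returns a list of dicts, best first, with "confidence" (0 to 1); they miss things now and then, are a little off and sometimes report something else, mostly with a low value. They report only what shows in the picture. A call takes as long as a camera call.
- env.spot_in(name, camera): "point" ([row, column] in pixels, amid what is visible of it).
- env.trace(name, camera): "region" (480x640 bool, what is visible of it) and "point" ([row, column] in pixels, amid what is visible of it).
The state is a dict: "time": time; "q": joint angles; "qvel": joint speeds; "joint_efforts": joint torques, N m; "eef_pos": TCP position; "orientation": TCP orientation; "contact_force": force on the tool from outside, world axes, zero at the start; "wrist_torque": the same for the moment, N m; "gripper_width": finger opening in m.
Only numpy, scipy, OpenCV 4.12 (cv2) and the standard library are available. Lean on these libraries where they do the work, as an engineer would, in place of code of your own. Each camera call takes 0.05 s, during which the arm holds its last target.

## Working session

There is one attempt and no reset: what is moved stays moved. The work goes in short steps, Python scripts to look and compute and a tool call to move; the robot and the scene stay as the last step left them, time stands still between calls to the robot, and variables do not carry over. Pictures are saved under pics/ and viewed, and the job is handed in when it is done.

Besides the shell and the picture viewer there is one more tool, called after ">>>" as name(argument=value, ...), one argument or row to a line, values as JSON. apply_moves: Moves the arm, as the interface text tells. Its arguments: {"type":"object","properties":{"increments":{"type":"array"}},"required":["increments"]}

```bash
ls; mkdir -p pics
cat > h.py <<'E'
import numpy as np,cv2
from rig import env
def cam(n):
    im=env.get_image(n); H=480
    f=H/2/np.tan(np.radians(im['vfov'])/2)
    K=np.array([[f,0,im['cx']],[0,f,im['cy']],[0,0,1]]);R=cv2.Rodrigues(np.array(im['rvec'],float))[0]
    return im,K,np.array(im['dist_coeffs'],float),R,np.array(im['tvec'],float)
def onplane(px,c,z):  # px list of (col,row)
    im,K,d,R,t=c
    u=cv2.undistortPoints(np.array(px,float).reshape(-1,1,2),K,d).reshape(-1,2)
    r=np.c_[u,np.ones(len(u))]@R; o=-R.T@t
    return o+r*((z-o[2])/r[:,2])[:,None]
def world(c):
    im,K,d,R,t=c
    v,u=np.mgrid[0:480,0:640]
    n=cv2.undistortPoints(np.stack([u.ravel(),v.ravel()],1).astype(float).reshape(-1,1,2),K,d).reshape(-1,2)
    D=im['depth'].ravel()
    P=(np.c_[n,np.ones(len(n))]*D[:,None]-t)@R
    P[D==0]=np.nan
    return P.reshape(480,640,3)
def save(im,n): cv2.imwrite('pics/'+n,im['color'][:,:,::-1])
E
python3 - <<'E'
from h import *
print(env.get_state(),env.pinch_z)
for n in('top','side'):
    c=cam(n);save(c[0],n+'0.png');print(n,-c[3].T@c[4],c[0]['vfov'],c[2])
E
```

```text
pics
{'time': 0.0, 'q': array([ 6.60573666e+01,  1.26762126e+01,  8.75269774e+01,  1.67704923e-03,
        7.99109980e+01, -7.22477496e+00]), 'qvel': array([ 0.00104553,  0.09848372, -0.01519394, -0.02077237,  0.02396372,
        0.00957407]), 'joint_efforts': array([-9.85987281e-04, -4.94616616e+01, -3.87364197e+01,  6.96228538e-02,
        5.77003055e-02, -1.75669916e-04]), 'eef_pos': array([0.1795185 , 0.5979995 , 0.22141558]), 'orientation': array([-89.98400202,   0.11307378,  73.28186192]), 'contact_force': array([0.32251095, 0.5718066 , 0.42030516]), 'wrist_torque': array([-0.00382864, -0.0103051 , -0.00724675]), 'gripper_width': 0.08728607623065177} 0.0187
top [ 0.42320274 -0.21995719  1.77304454] 43.709468887267896 [0.0166397 0.        0.        0.        0.       ]
side [ 0.31685242 -1.2251869   0.64394026] 57.66421122800675 [-0.04197104  0.          0.          0.          0.        ]
```

View pics/top0.png

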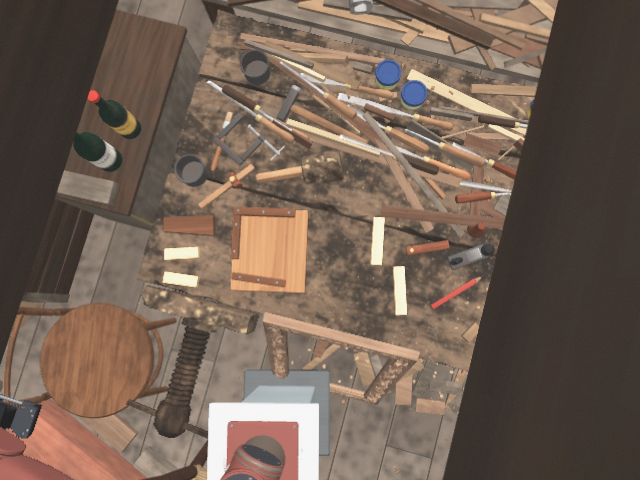

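View pics/side0.png

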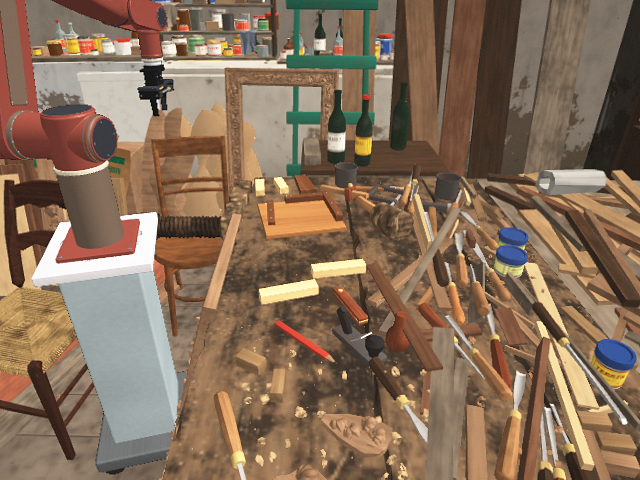

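```bash
cat >> h.py <<'E'
def zoom(c,x0,x1,y0,y1,s,n):
    im=c[0]['color'][y0:y1,x0:x1,::-1]
    cv2.imwrite('pics/'+n,cv2.resize(im,None,fx=s,fy=s,interpolation=cv2.INTER_CUBIC))
def rect(region,c,ztop):
    cs,_=cv2.findContours(region.astype(np.uint8),cv2.RETR_EXTERNAL,cv2.CHAIN_APPROX_NONE)
    k=max(cs,key=cv2.contourArea).reshape(-1,2).astype(float)
    P=onplane(k,c,ztop)[:,:2]*1000
    r=cv2.minAreaRect(P.astype(np.float32)); return r
E
python3 - <<'E'
from h import *
c=cam('top'); W=world(c)
for n,z in(('board_1_mid',.024),('packer_1_mid',.024),('wedge',.024),('bed',.016),('fence',.038),('end_stop',.038),('cleat',.028),('sliding_bevel',.02),('pencil',.01),('marking_gauge',.02)):
    for d in env.trace(n,'top'):
        g=d['region']; r=rect(g,c,z); zz=np.nanmedian(W[g][:,2])
        print(n,round(d['confidence'],2),np.round(d['point']),g.sum(),np.round(r[0],1),np.round(r[1],1),round(r[2],1),'z',round(zz,4))
zoom(c,140,320,190,310,4,'z0.png')
E
```

```text
packer_1_mid 0.93 [282. 181.] 355 [512.  243.3] [103.5  30.9] 81.8 z 0.0229
packer_1_mid 0.74 [246. 267.] 6244 [601.6 -11.7] [225.9 249.3] 88.0 z 0.017
wedge 0.93 [223. 192.] 924 [671.6 225. ] [150.5  59.9] 90.0 z 0.0233
bed 0.95 [246. 268.] 6279 [601.2 -11.9] [224.3 251.5] 88.1 z 0.0169
fence 0.7 [209. 263.] 488 [710.1   1.9] [180.8  26.7] 87.7 z 0.0375
fence 0.25 [248. 269.] 6257 [599.7 -14.6] [221.5 246.4] 88.0 z 0.0169
fence 0.23 [238. 378.] 540 [ 623.  -332.2] [ 35.1 141.1] 88.0 z 0.0234
end_stop 0.62 [236. 237.] 366 [637.2  83.2] [130.2  26.5] 1.1 z 0.0368
cleat 0.88 [279. 260.] 434 [512.5  14.9] [158.5  26.3] 80.7 z 0.027
sliding_bevel 0.44 [277. 180.] 364 [512.3 244.6] [104.2  31.2] 81.8 z 0.0228
pencil 0.67 [290. 456.] 291 [ 477.5 -560.7] [ 17.2 165.9] 30.5 z 0.0082
pencil 0.46 [249. 270.] 6232 [602.5 -11.4] [224.5 250.5] 88.1 z 0.0169
marking_gauge 0.84 [181. 228.] 560 [788.2 112.8] [ 50.1 198.9] 45.0 z 0.0292
marking_gauge 0.45 [224. 192.] 929 [672.2 226.1] [150.9  60. ] 90.0 z 0.0233
```

View pics/z0.png

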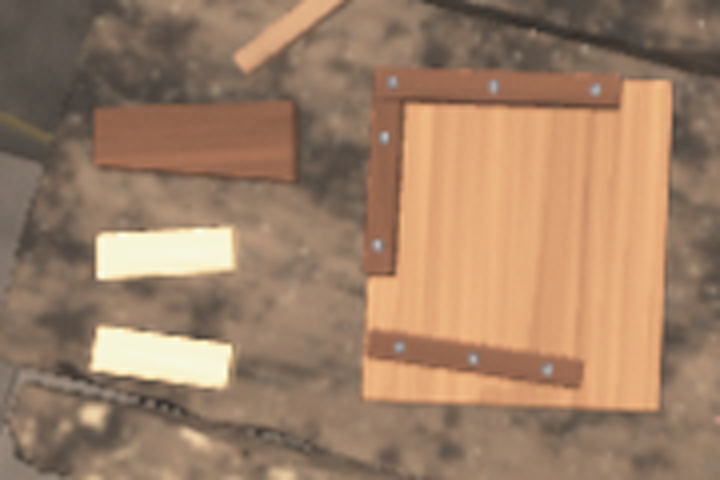

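```bash
cat >> h.py <<'E'
from scipy.optimize import minimize
def rectpts(x0,x1,y0,y1,z):
    return np.array([[x0,y0,z],[x1,y0,z],[x1,y1,z],[x0,y1,z]],float)
WEDGE=np.array([[26,-75,24],[26,75,24],[-18,75,24],[-35,-75,24]],float)
BOARD=rectpts(-16,16,-70,70,24);PACK=rectpts(-16,16,-50,50,24)
BED=[rectpts(-123,123,-110,110,16)]
def segs(polys,skip=()):
    P=[];
    for p in polys:
        for a,b in zip(p,np.roll(p,-1,0)): P.append((a,b))
    return P
def fit(c,segl,p0,z0=0,sig=(1.2,),span=(8,8,4)):
    """pose [x,y mm,yaw deg]; maximise gradient across model edges (projected)"""
    im,K,d,R,t=c
    col=im['color'].astype(np.float32)
    best=np.array(p0,float)
    for s in sig:
        g=cv2.GaussianBlur(col,(0,0),s)
        gx=cv2.Sobel(g,cv2.CV_32F,1,0,ksize=3);gy=cv2.Sobel(g,cv2.CV_32F,0,1,ksize=3)
        def cost(p):
            th=np.radians(p[2]);Rz=np.array([[np.cos(th),-np.sin(th),0],[np.sin(th),np.cos(th),0],[0,0,1]])
            tot=0;n=0
            for a,b in segl:
                L=np.linalg.norm(b-a);k=int(L/2)+2
                q=a+(b-a)*np.linspace(.04,.96,k)[:,None]
                q=(q@Rz.T+np.array([p[0],p[1],z0]))/1000
                uv=cv2.projectPoints(q,cv2.Rodrigues(R)[0],t,K,d)[0].reshape(-1,2).astype(np.float32)
                tv=uv[-1]-uv[0];nv=np.array([-tv[1],tv[0]])/np.linalg.norm(tv)
                X=cv2.remap(gx,uv[:,0],uv[:,1],cv2.INTER_LINEAR)[:,0] if False else cv2.remap(gx,uv[None,:,0],uv[None,:,1],cv2.INTER_LINEAR)[0]
                Y=cv2.remap(gy,uv[None,:,0],uv[None,:,1],cv2.INTER_LINEAR)[0]
                G=np.abs((X*nv[0]+Y*nv[1]).mean(0)).sum()  # signed mean along an edge
                tot+=G*L;n+=L
            return -tot/n
        for it in range(3):
            sp=np.array(span)/2**it
            simp=best+np.vstack([np.zeros(3),np.diag(sp)])
            for sg in (1,-1):
                r=minimize(cost,best,method='Nelder-Mead',options=dict(initial_simplex=best+sg*np.vstack([np.zeros(3),np.diag(sp)]),xatol=.02,fatol=1e-3))
                if r.fun<=cost(best): best=r.x
    return best,-cost(best)
E
cat > m0.py <<'E'
from h import *
c=cam('top')
bed=segs(BED)
f=rectpts(99,123,-72,110,38)
bed2=segs([rectpts(-123,123,-110,110,16)])[:2]  # near right edges
for nm,sl in (('bed all',bed),('fence',segs([f])),('stop',segs([rectpts(-31,99,88,110,38)])),):
    print(nm,fit(c,sl,[601.5,-12,-2]))
print('all',fit(c,bed[:2][:1]+bed[3:]+segs([f])+[(np.array([-31,88,38.]),np.array([99,88,38.]))],[601.5,-12,-2]))
for n,sl,p in (('wedge',segs([WEDGE]),[671,225,-2]),('p1',segs([PACK]),[512,243,-8]),('p2',segs([PACK]),[590,243,3]),('b1',segs([BOARD]),[623,-332,88-90]),('b2',segs([BOARD]),[500,-390,2])):
    if n[0]=='b':
        p=[*(onplane([(378,240)] if n=='b1' else [(400,290)],c,.024)[0,:2]*1000),-90+ (0 if n=='b1' else 0)]
    print(n,p,*[np.round(x,2) for x in fit(c,sl,p,span=(8,8,8))])
print('p2 px',onplane([(181,253)],c,.024))
zoom(c,340,500,200,330,5,'z1.png')
E
python3 m0.py
```

```text
bed all (array([601.02500073, -12.64669422,  -2.20374675]), np.float64(279.75602294856384))
fence (array([595.47606859, -15.70080608,  -1.77948569]), np.float64(264.9335487143507))
stop (array([596.5324198 , -16.60105697,  -2.10218857]), np.float64(259.05689500507555))
all (array([597.55845483, -14.021377  ,  -2.49199647]), np.float64(308.64572924659365))
wedge [671, 225, -2] [669.86 228.4    1.63] 131.59
p1 [512, 243, -8] [511.54 247.2   -7.96] 767.05
p2 [590, 243, 3] [588.77 246.85   3.52] 684.54
b1 [np.float64(626.9074833762776), np.float64(-334.7692335256172), -90] [ 625.6  -332.72  -93.88] 818.14
b2 [np.float64(480.7689321125375), np.float64(-397.4401552834541), -90] [ 481.   -396.49  -87.52] 931.38
p2 px [[0.58799014 0.24623792 0.024     ]]
```

View pics/z1.png

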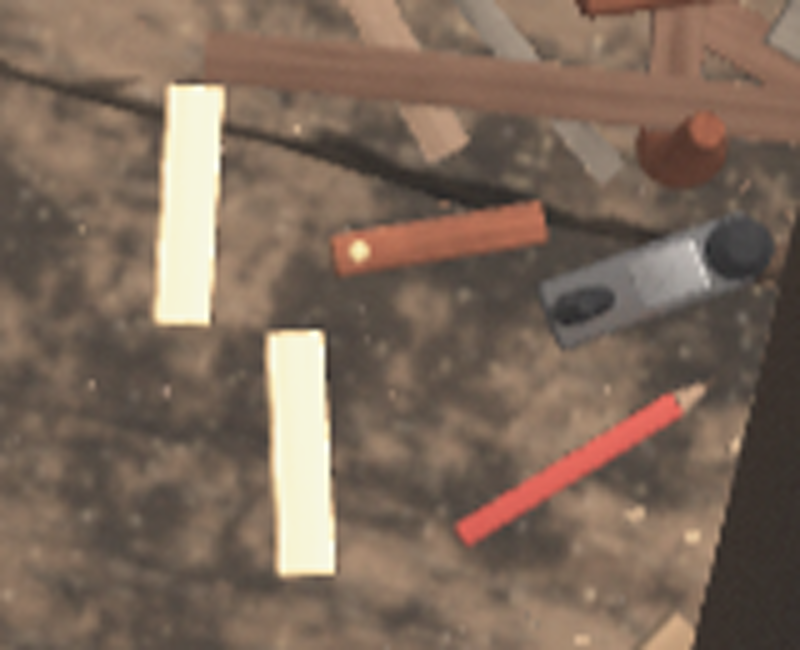

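```bash
cat >> h.py <<'E'
def draw(c,items,x0,x1,y0,y1,s,n):
    im,K,d,R,t=c
    a=cv2.resize(im['color'][y0:y1,x0:x1,::-1],None,fx=s,fy=s,interpolation=cv2.INTER_CUBIC)
    for poly,p,colr in items:
        th=np.radians(p[2]);Rz=np.array([[np.cos(th),-np.sin(th),0],[np.sin(th),np.cos(th),0],[0,0,1]])
        q=(poly@Rz.T+np.array([p[0],p[1],0]))/1000
        uv=cv2.projectPoints(q,cv2.Rodrigues(R)[0],t,K,d)[0].reshape(-1,2)
        uv=(uv-[x0,y0]+.5)*s-.5
        cv2.polylines(a,[np.round(uv*16).astype(np.int32)],True,colr,1,cv2.LINE_AA,4)
    cv2.imwrite('pics/'+n,a)
FENCE=rectpts(99,123,-72,110,38);STOP=rectpts(-31,99,88,110,38)
_a=np.array([-1/9*0,0,0])
def cl():
    f=lambda y:-81+(y+4)/9
    w=22*np.sqrt(1+1/81)
    return np.array([[f(-54),-54,28],[f(104),104,28],[f(104)-w,104+2.4,28],[f(-54)-w,-54+2.4,28]],float)
CLEAT=cl()
E
python3 - <<'E'
from h import *
c=cam('top')
def its(p): return [(x,p,k) for x,k in ((BED[0],(0,255,0)),(FENCE,(255,0,0)),(STOP,(255,0,255)),(CLEAT,(255,255,0)))]
draw(c,its([601,-12.6,-2.2]),220,320,195,305,7,'z2.png')
draw(c,its([597,-14.6,-2.2]),220,320,195,305,7,'z3.png')
E
```

```text
(no output)
```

View pics/z2.png

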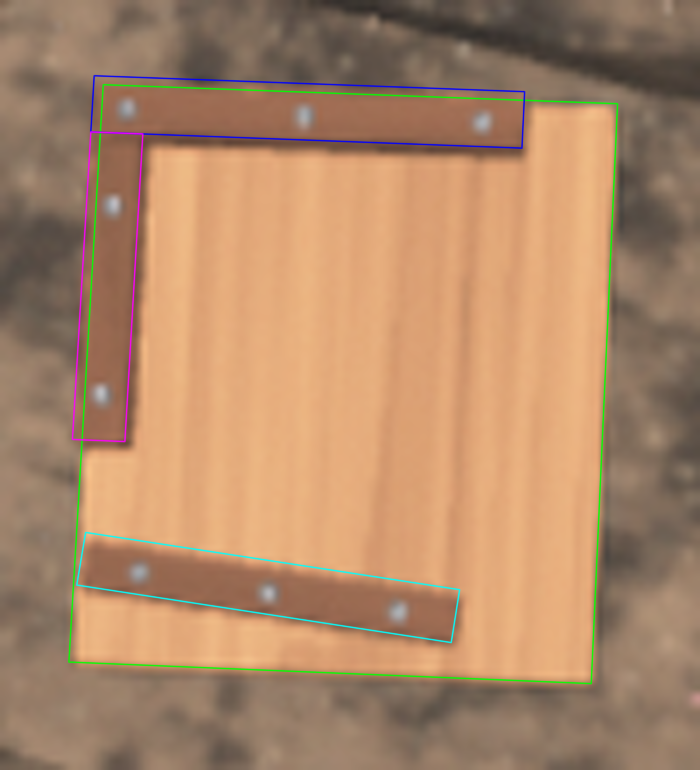

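View pics/z3.png

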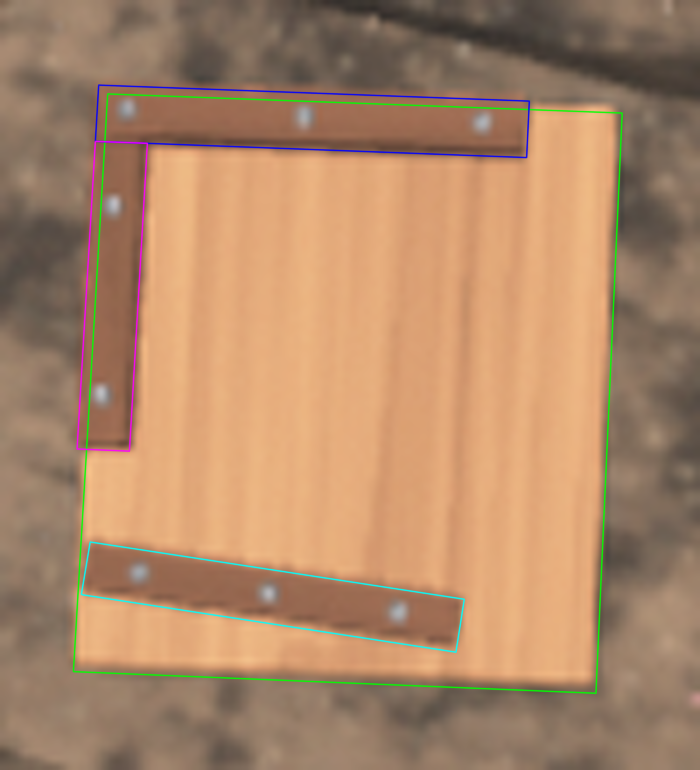

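>>> apply_moves(
  increments=[
    {"dp": [35, -37, 0], "yaw": 2, "grip": 100},
    {"dp": [60, -74, 0], "yaw": 4, "grip": 100},
    {"dp": [80, -110, 0], "yaw": 6, "grip": 100},
    {"dp": [97, -147, 0], "yaw": 8, "grip": 100},
    {"dp": [115, -184, 0], "yaw": 10, "grip": 100},
    {"dp": [132, -221, 0], "yaw": 12, "grip": 100},
    {"dp": [149, -258, 0], "yaw": 12.8, "grip": 100},
    {"dp": [165, -295, 0], "yaw": 12.8, "grip": 100},
    {"dp": [182, -332, 0], "yaw": 12.8, "grip": 100},
    {"dp": [198, -369, 0], "yaw": 12.8, "grip": 100},
    {"dp": [213, -406, 0], "yaw": 12.8, "grip": 100},
    {"dp": [230, -440, 0], "yaw": 12.8, "grip": 100},
  ],
)

```text
time: 1.75
eef_pos: [0.41, 0.1566, 0.223]
orientation: [-90.1, -0.0, 86.1]
contact_force: [0.6, 0.7, -0.5]
gripper_width: 0.0872
```

>>> apply_moves(
  increments=[
    {"dp": [16, -38, 0], "yaw": 0, "grip": 100},
    {"dp": [32, -76, 0], "yaw": 0, "grip": 100},
    {"dp": [48, -114, 0], "yaw": 0, "grip": 100},
    {"dp": [64, -152, 0], "yaw": 0, "grip": 100},
    {"dp": [80, -190, 0], "yaw": 0, "grip": 100},
    {"dp": [96, -228, 0], "yaw": 0, "grip": 100},
    {"dp": [112, -266, 0], "yaw": 0, "grip": 100},
    {"dp": [128, -304, 0], "yaw": 0, "grip": 100},
    {"dp": [144, -342, 0], "yaw": 0, "grip": 100},
    {"dp": [160, -380, 0], "yaw": 0, "grip": 100},
    {"dp": [176, -415, 0], "yaw": 0, "grip": 100},
    {"dp": [190, -440, 0], "yaw": 0, "grip": 100},
  ],
)

```text
time: 2.75
eef_pos: [0.6001, -0.2849, 0.2223]
orientation: [-90.0, 0.0, 86.0]
contact_force: [-0.1, 0.4, -0.0]
gripper_width: 0.087
```

>>> apply_moves(
  increments=[
    {"dp": [25, -30, -40], "yaw": 0, "grip": 100},
    {"dp": [25, -50, -80], "yaw": 0, "grip": 100},
    {"dp": [25, -50, -120], "yaw": 0, "grip": 100},
    {"dp": [25, -50, -150], "yaw": 0, "grip": 100},
    {"dp": [25, -50, -150], "yaw": 0, "grip": 100},
  ],
)

```text
time: 3.17
eef_pos: [0.6187, -0.3284, 0.0611]
orientation: [-89.2, -0.5, 86.0]
contact_force: [-1.9, 1.0, -2.0]
gripper_width: 0.087
```

Run:
```python
from h import *
s=env.get_state();print(s['eef_pos'],s['orientation'],s['q'])
c=cam('top');W=world(c)
zoom(c,340,500,200,330,5,'z4.png')
c=cam('side');zoom(c,230,430,200,340,4,'s4.png')
```

```text
[ 0.61866111 -0.32836045  0.06109982] [-89.15881245  -0.49102909  86.0074329 ] [-3.43998122e+01  3.16183557e+01  8.08677775e+01 -2.48155532e-03
  6.84878706e+01 -1.20409920e+02]
```

View pics/z4.png

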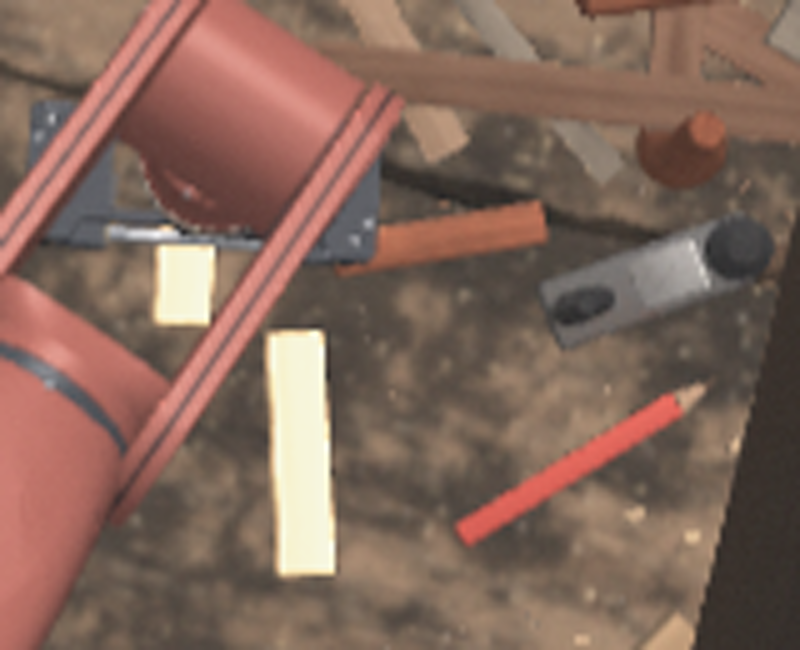

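View pics/s4.png

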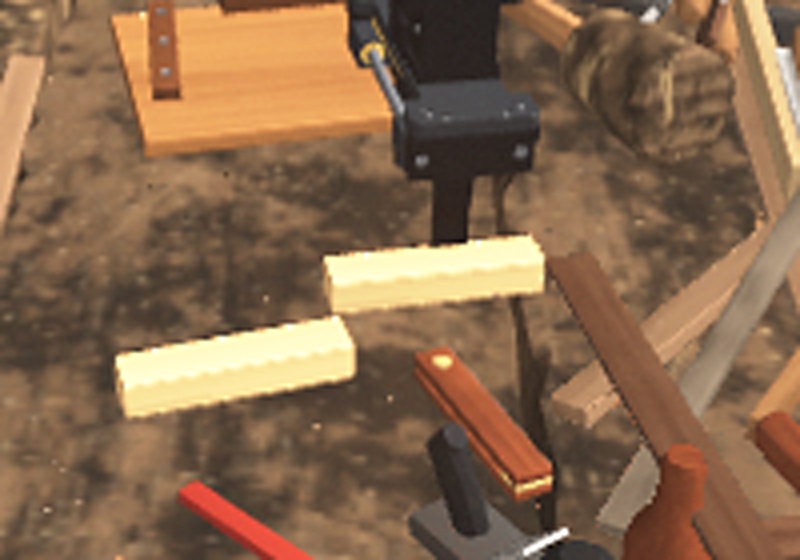

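>>> apply_moves(
  increments=[
    {"dp": [0, -1, -20], "yaw": 0, "grip": 100},
    {"dp": [0, -1, -40], "yaw": 0, "grip": 100},
    {"dp": [0, -1, -55], "yaw": 0, "grip": 100},
    {"dp": [0, -1, -64], "yaw": 0, "grip": 100},
    {"dp": [0, -1, -66], "yaw": 0, "grip": 100},
    {"dp": [0, -1, -66], "yaw": 0, "grip": 100},
  ],
)

```text
time: 3.77
eef_pos: [0.6252, -0.3324, 0.0074]
orientation: [-90.0, 0.0, 86.1]
contact_force: [0.5, 0.7, 0.4]
gripper_width: 0.0868
```

>>> apply_moves(
  increments=[
    {"dp": [0, 0, 0], "yaw": 0, "grip": 20},
    {"dp": [0, 0, 0], "yaw": 0, "grip": 20},
    {"dp": [0, 0, 0], "yaw": 0, "grip": 20},
    {"dp": [0, 0, 0], "yaw": 0, "grip": 20},
    {"dp": [0, 0, 0], "yaw": 0, "grip": 20},
    {"dp": [0, 0, 0], "yaw": 0, "grip": 20},
  ],
)

```text
time: 4.27
eef_pos: [0.6249, -0.3325, 0.0068]
orientation: [-90.0, 0.0, 86.1]
contact_force: [0.1, 0.0, 0.0]
gripper_width: 0.0551
```

>>> apply_moves(
  increments=[
    {"dp": [0, 0, 0], "yaw": 0, "grip": 0},
    {"dp": [0, 0, 0], "yaw": 0, "grip": 0},
    {"dp": [0, 0, 0], "yaw": 0, "grip": 0},
    {"dp": [0, 0, 0], "yaw": 0, "grip": 0},
    {"dp": [0, 0, 0], "yaw": 0, "grip": 0},
    {"dp": [0, 0, 0], "yaw": 0, "grip": 0},
  ],
)

```text
time: 4.77
eef_pos: [0.6247, -0.3324, 0.0065]
orientation: [-90.0, -0.0, 86.1]
contact_force: [0.8, 0.5, 0.7]
gripper_width: 0.0317
```

>>> apply_moves(
  increments=[
    {"dp": [0, 0, 20], "yaw": 0, "grip": 0},
    {"dp": [0, 0, 40], "yaw": 0, "grip": 0},
    {"dp": [0, 0, 60], "yaw": 0, "grip": 0},
    {"dp": [0, 0, 80], "yaw": 0, "grip": 0},
    {"dp": [0, 0, 80], "yaw": 0, "grip": 0},
  ],
)

```text
time: 5.18
eef_pos: [0.6275, -0.3342, 0.0919]
orientation: [-90.4, 0.2, 86.1]
contact_force: [1.2, -0.5, -0.5]
gripper_width: 0.0319
```

>>> apply_moves(
  increments=[
    {"dp": [3, 27, 0], "yaw": -7, "grip": 0},
    {"dp": [6, 54, 0], "yaw": -14, "grip": 0},
    {"dp": [9, 81, 0], "yaw": -21, "grip": 0},
    {"dp": [12, 108, 0], "yaw": -28, "grip": 0},
    {"dp": [15, 135, 0], "yaw": -35, "grip": 0},
    {"dp": [18, 162, 0], "yaw": -42, "grip": 0},
    {"dp": [21, 189, 0], "yaw": -49, "grip": 0},
    {"dp": [24, 216, 0], "yaw": -56, "grip": 0},
    {"dp": [27, 243, 0], "yaw": -63, "grip": 0},
    {"dp": [30, 270, 0], "yaw": -70, "grip": 0},
    {"dp": [33, 297, 0], "yaw": -77, "grip": 0},
    {"dp": [36, 320, 0], "yaw": -83, "grip": 0},
  ],
)

```text
time: 6.18
eef_pos: [0.66, -0.0104, 0.0849]
orientation: [-90.0, 0.1, 2.8]
contact_force: [0.2, -0.6, -1.0]
gripper_width: 0.0315
```

>>> apply_moves(
  increments=[
    {"dp": [0, 5, -10], "yaw": -5.3, "grip": 0},
    {"dp": [0, 5, -20], "yaw": -5.3, "grip": 0},
    {"dp": [0, 5, -30], "yaw": -5.3, "grip": 0},
    {"dp": [0, 5, -30], "yaw": -5.3, "grip": 0},
    {"dp": [0, 5, -30], "yaw": -5.3, "grip": 0},
  ],
)

```text
time: 6.6
eef_pos: [0.6594, -0.0084, 0.0545]
orientation: [-90.0, 0.2, -2.2]
contact_force: [0.2, 0.2, -0.7]
gripper_width: 0.0317
```

Run:
```python
from h import *
c=cam('top')
zoom(c,200,340,180,310,5,'z5.png')
c=cam('side');zoom(c,230,370,160,260,5,'s5.png')
```

```text
(no output)
```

View pics/z5.png

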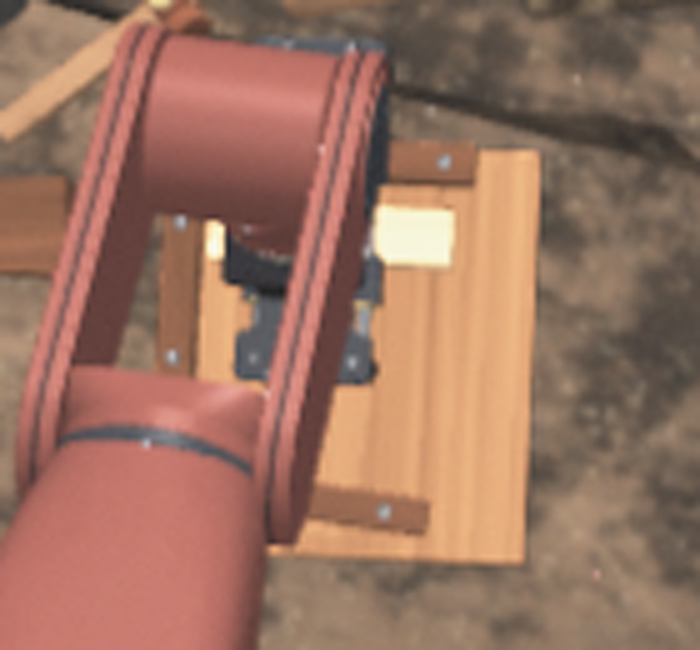

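View pics/s5.png

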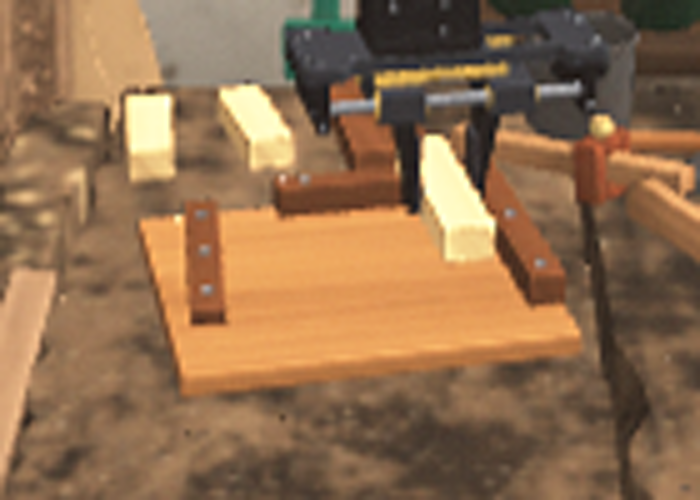

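>>> apply_moves(
  increments=[
    {"dp": [0, 0, -10], "yaw": 0, "grip": 0},
    {"dp": [0, 0, -20], "yaw": 0, "grip": 0},
    {"dp": [0, 0, -26], "yaw": 0, "grip": 0},
    {"dp": [0, 0, -29], "yaw": 0, "grip": 0},
    {"dp": [0, 0, -31], "yaw": 0, "grip": 0},
    {"dp": [0, 0, -31], "yaw": 0, "grip": 0},
  ],
)

```text
time: 7.2
eef_pos: [0.6603, -0.0074, 0.0247]
orientation: [-90.0, 0.1, -2.2]
contact_force: [-0.0, -0.1, -0.5]
gripper_width: 0.0314
```

>>> apply_moves(
  increments=[
    {"dp": [0, 2, 0], "yaw": 0, "grip": 0},
    {"dp": [0, 4, 0], "yaw": 0, "grip": 0},
    {"dp": [0, 6, 0], "yaw": 0, "grip": 0},
    {"dp": [0, 8, 0], "yaw": 0, "grip": 0},
    {"dp": [0, 8, 0], "yaw": 0, "grip": 0},
  ],
)

```text
time: 7.62
eef_pos: [0.661, 0.0012, 0.0259]
orientation: [-90.0, -0.0, -2.2]
contact_force: [0.1, -0.1, -2.0]
gripper_width: 0.032
```

>>> apply_moves(
  increments=[
    {"dp": [0, 2, -1], "yaw": 0, "grip": 0},
    {"dp": [0, 3, -2], "yaw": 0, "grip": 0},
    {"dp": [0, 4, -2], "yaw": 0, "grip": 0},
    {"dp": [0, 4, -2], "yaw": 0, "grip": 0},
  ],
)

```text
time: 7.95
eef_pos: [0.6608, 0.0041, 0.0235]
orientation: [-90.1, -0.0, -2.2]
contact_force: [-0.9, -1.1, -1.7]
gripper_width: 0.032
```

>>> apply_moves(
  increments=[
    {"dp": [0, 1, 0], "yaw": 0, "grip": 0},
    {"dp": [0, 2, 0], "yaw": 0, "grip": 0},
    {"dp": [0, 3, 0], "yaw": 0, "grip": 0},
    {"dp": [0, 3, 0], "yaw": 0, "grip": 0},
  ],
)

```text
time: 8.28
eef_pos: [0.6609, 0.0042, 0.0237]
orientation: [-90.3, -0.0, -2.2]
contact_force: [-1.0, -11.6, -0.2]
gripper_width: 0.0318
```

>>> apply_moves(
  increments=[
    {"dp": [0, -2, 0], "yaw": 0, "grip": 46},
    {"dp": [0, -2, 0], "yaw": 0, "grip": 46},
    {"dp": [0, -2, 0], "yaw": 0, "grip": 46},
    {"dp": [0, -2, 0], "yaw": 0, "grip": 46},
  ],
)

```text
time: 8.62
eef_pos: [0.6609, 0.0061, 0.0236]
orientation: [-90.0, -0.0, -2.2]
contact_force: [0.3, -0.1, 0.4]
gripper_width: 0.0395
```

>>> apply_moves(
  increments=[
    {"dp": [0, 0, 10], "yaw": 0, "grip": 46},
    {"dp": [0, 0, 30], "yaw": 0, "grip": 46},
    {"dp": [0, 0, 50], "yaw": 0, "grip": 70},
    {"dp": [-10, 0, 60], "yaw": -7, "grip": 100},
    {"dp": [-30, 0, 60], "yaw": -14, "grip": 100},
    {"dp": [-40, 0, 60], "yaw": -21, "grip": 100},
    {"dp": [-50, 0, 60], "yaw": -28, "grip": 100},
    {"dp": [-50, 0, 60], "yaw": -35, "grip": 100},
    {"dp": [-50, 0, 60], "yaw": -42, "grip": 100},
    {"dp": [-50, 0, 60], "yaw": -49, "grip": 100},
    {"dp": [-50, 0, 60], "yaw": -56, "grip": 100},
    {"dp": [-50, 0, 60], "yaw": -63, "grip": 100},
  ],
)

```text
time: 9.62
eef_pos: [0.6111, 0.006, 0.0846]
orientation: [-89.9, -0.0, -65.5]
contact_force: [0.5, -0.1, 0.4]
gripper_width: 0.0861
```

>>> apply_moves(
  increments=[
    {"dp": [0, 0, 0], "yaw": -7, "grip": 100},
    {"dp": [0, 0, -15], "yaw": -14, "grip": 100},
    {"dp": [0, 0, -15], "yaw": -21, "grip": 100},
    {"dp": [0, 0, -15], "yaw": -27, "grip": 100},
    {"dp": [0, 0, -15], "yaw": -27, "grip": 100},
  ],
)

```text
time: 10.03
eef_pos: [0.6109, 0.006, 0.0691]
orientation: [-90.0, 0.0, -92.4]
contact_force: [-0.7, 0.7, 0.2]
gripper_width: 0.0866
```

Run:
```python
from h import *
c=cam('top')
zoom(c,200,340,180,310,5,'z6.png')
c=cam('side');zoom(c,230,370,160,260,5,'s6.png')
```

```text
(no output)
```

View pics/s6.png

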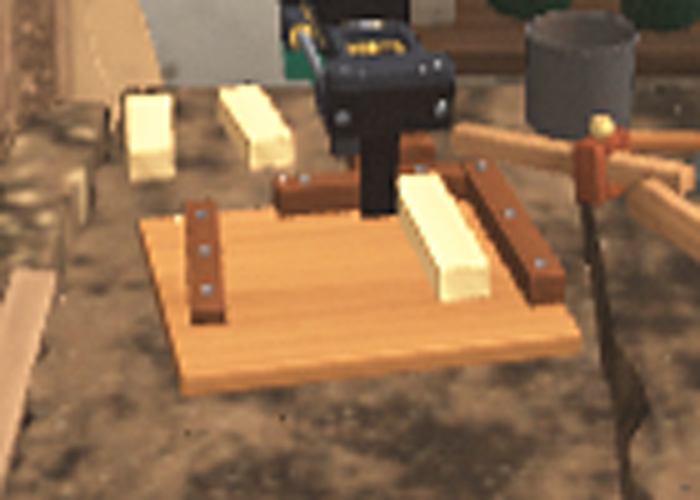

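>>> apply_moves(
  increments=[
    {"dp": [0, 0, -20], "yaw": 0, "grip": 100},
    {"dp": [0, 0, -40], "yaw": 0, "grip": 100},
    {"dp": [0, 0, -46], "yaw": 0, "grip": 100},
    {"dp": [0, 0, -46], "yaw": 0, "grip": 100},
    {"dp": [8, 0, -46], "yaw": 0, "grip": 100},
    {"dp": [16, 0, -46], "yaw": 0, "grip": 100},
    {"dp": [21, -1, -46], "yaw": 0, "grip": 100},
    {"dp": [26, -1, -46], "yaw": 0, "grip": 100},
    {"dp": [31, -1, -46], "yaw": 0, "grip": 100},
    {"dp": [36, -1, -46], "yaw": 0, "grip": 100},
    {"dp": [40, -1, -46], "yaw": 0, "grip": 100},
    {"dp": [40, -1, -46], "yaw": 0, "grip": 100},
  ],
)

```text
time: 11.13
eef_pos: [0.6518, 0.0045, 0.0227]
orientation: [-89.9, -0.0, -92.2]
contact_force: [-0.3, 0.5, 0.8]
gripper_width: 0.0871
```

>>> apply_moves(
  increments=[
    {"dp": [2, 0, 0], "yaw": 0, "grip": 100},
    {"dp": [4, 0, 0], "yaw": 0, "grip": 100},
    {"dp": [5, 0, 0], "yaw": 0, "grip": 100},
    {"dp": [6, 0, 0], "yaw": 0, "grip": 100},
    {"dp": [6, 0, 0], "yaw": 0, "grip": 100},
  ],
)

```text
time: 11.55
eef_pos: [0.6541, 0.0045, 0.0222]
orientation: [-90.4, -0.0, -92.2]
contact_force: [-10.8, -1.7, 8.2]
gripper_width: 0.0872
```

>>> apply_moves(
  increments=[
    {"dp": [-10, 0, 0], "yaw": 0, "grip": 100},
    {"dp": [-15, 0, 30], "yaw": 0, "grip": 100},
    {"dp": [-15, 0, 60], "yaw": 0, "grip": 100},
    {"dp": [-40, -30, 90], "yaw": 0, "grip": 100},
    {"dp": [-60, -60, 100], "yaw": 0, "grip": 100},
    {"dp": [-90, -90, 100], "yaw": 0, "grip": 100},
    {"dp": [-100, -120, 100], "yaw": 0, "grip": 100},
    {"dp": [-110, -150, 100], "yaw": 0, "grip": 100},
    {"dp": [-120, -180, 100], "yaw": 0, "grip": 100},
    {"dp": [-130, -210, 100], "yaw": 0, "grip": 100},
    {"dp": [-140, -240, 100], "yaw": 0, "grip": 100},
    {"dp": [-150, -270, 100], "yaw": 0, "grip": 100},
  ],
)

```text
time: 12.55
eef_pos: [0.5063, -0.2669, 0.1228]
orientation: [-90.0, -0.0, -92.2]
contact_force: [1.3, -0.1, -0.5]
gripper_width: 0.0871
```

Run:
```python
from h import *
c=cam('top')
print(fit(c,segs([BOARD]),[668,4,-2.2]))
print(fit(c,segs([BOARD]),[481,-396.5,-87.5]))
P=[(BOARD+[83,18,16],[601,-12.6,-2.2],(0,0,255)),(FENCE,[601,-12.6,-2.2],(255,0,0)),(STOP,[601,-12.6,-2.2],(255,0,0))]
draw(c,P,220,320,195,305,7,'z7.png')
save(c[0],'t7.png')
c=cam('side');zoom(c,230,370,160,260,5,'s7.png')
```

```text
(array([685.4386201 ,   3.95047135,  -1.99943781]), np.float64(635.6800710988599))
(array([ 480.76306476, -397.19965794,  -88.73033636]), np.float64(879.4527268520621))
```

View pics/z7.png

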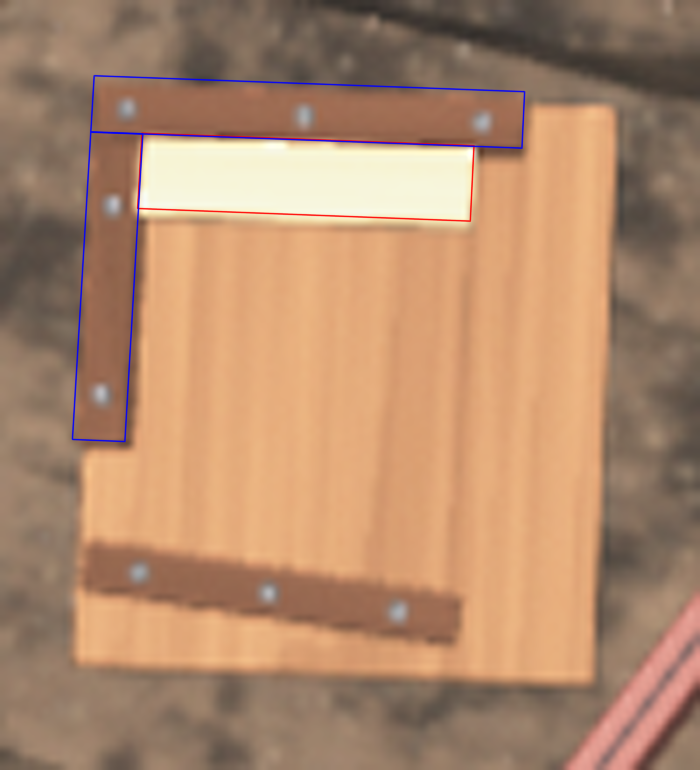

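View pics/t7.png

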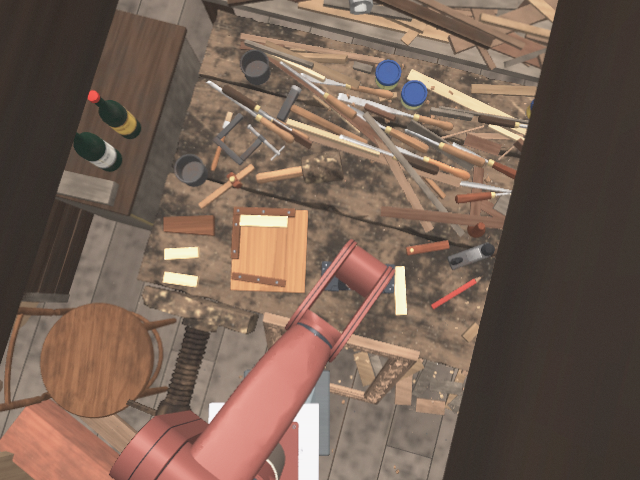

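View pics/s7.png

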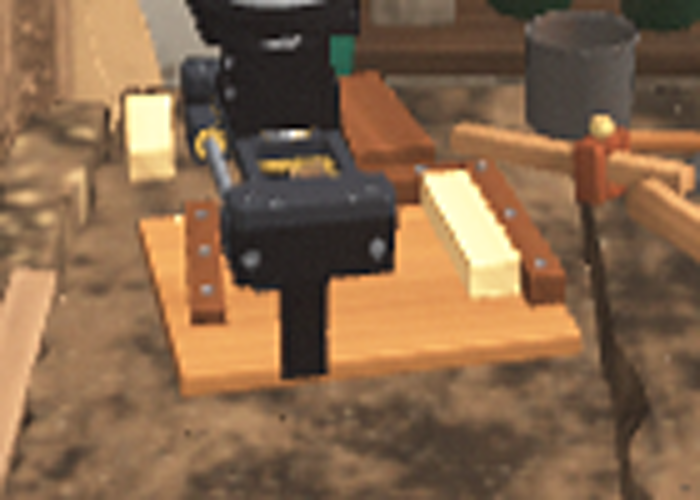

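>>> apply_moves(
  increments=[
    {"dp": [-6, -33, 0], "yaw": 2, "grip": 100},
    {"dp": [-12, -66, 0], "yaw": 4, "grip": 100},
    {"dp": [-18, -99, 0], "yaw": 4, "grip": 100},
    {"dp": [-25, -130, 0], "yaw": 4, "grip": 100},
    {"dp": [-25, -130, -40], "yaw": 4, "grip": 100},
    {"dp": [-25, -130, -80], "yaw": 4, "grip": 100},
    {"dp": [-25, -130, -80], "yaw": 4, "grip": 100},
    {"dp": [-25, -130, -80], "yaw": 4, "grip": 100},
  ],
)

```text
time: 13.32
eef_pos: [0.4801, -0.3927, 0.0396]
orientation: [-90.3, 0.3, -88.2]
contact_force: [0.4, 0.7, -0.0]
gripper_width: 0.0875
```

>>> apply_moves(
  increments=[
    {"dp": [0, 0, -20], "yaw": 0, "grip": 100},
    {"dp": [0, 0, -32], "yaw": 0, "grip": 60},
    {"dp": [0, 0, -36], "yaw": 0, "grip": 30},
    {"dp": [0, 0, -36], "yaw": 0, "grip": 0},
    {"dp": [0, 0, -36], "yaw": 0, "grip": 0},
    {"dp": [0, 0, -36], "yaw": 0, "grip": 0},
    {"dp": [0, 0, -36], "yaw": 0, "grip": 0},
    {"dp": [0, 0, -36], "yaw": 0, "grip": 0},
    {"dp": [0, 0, -36], "yaw": 0, "grip": 0},
    {"dp": [0, 0, -36], "yaw": 0, "grip": 0},
    {"dp": [0, 0, -36], "yaw": 0, "grip": 0},
    {"dp": [0, 0, -36], "yaw": 0, "grip": 0},
  ],
)

```text
time: 14.32
eef_pos: [0.4819, -0.3956, 0.0068]
orientation: [-90.0, -0.0, -88.2]
contact_force: [-0.4, 0.4, 1.4]
gripper_width: 0.0319
```

>>> apply_moves(
  increments=[
    {"dp": [0, 0, 25], "yaw": 0, "grip": 0},
    {"dp": [0, 10, 55], "yaw": 0, "grip": 0},
    {"dp": [10, 35, 80], "yaw": 7, "grip": 0},
    {"dp": [24, 70, 80], "yaw": 14, "grip": 0},
    {"dp": [38, 105, 80], "yaw": 21, "grip": 0},
    {"dp": [52, 140, 80], "yaw": 28, "grip": 0},
    {"dp": [66, 175, 80], "yaw": 35, "grip": 0},
    {"dp": [80, 210, 80], "yaw": 42, "grip": 0},
    {"dp": [94, 245, 80], "yaw": 49, "grip": 0},
    {"dp": [108, 280, 80], "yaw": 56, "grip": 0},
    {"dp": [122, 315, 80], "yaw": 63, "grip": 0},
    {"dp": [135, 350, 80], "yaw": 70, "grip": 0},
  ],
)

```text
time: 15.32
eef_pos: [0.6171, -0.0436, 0.0864]
orientation: [-90.0, 0.0, -17.9]
contact_force: [0.3, -1.4, -0.9]
gripper_width: 0.0319
```

>>> apply_moves(
  increments=[
    {"dp": [5, 20, 0], "yaw": 7, "grip": 0},
    {"dp": [10, 41, 0], "yaw": 14, "grip": 0},
    {"dp": [10, 41, -10], "yaw": 16, "grip": 0},
    {"dp": [10, 41, -20], "yaw": 16, "grip": 0},
    {"dp": [10, 41, -20], "yaw": 16, "grip": 0},
    {"dp": [10, 41, -20], "yaw": 16, "grip": 0},
  ],
)

```text
time: 15.82
eef_pos: [0.6255, -0.0049, 0.0651]
orientation: [-90.0, 0.2, -2.3]
contact_force: [0.8, -0.3, -0.5]
gripper_width: 0.0315
```

>>> apply_moves(
  increments=[
    {"dp": [0, 0, -15], "yaw": 0, "grip": 0},
    {"dp": [0, 0, -30], "yaw": 0, "grip": 0},
    {"dp": [0, 0, -38], "yaw": 0, "grip": 0},
    {"dp": [0, 0, -42], "yaw": 0, "grip": 0},
    {"dp": [0, 0, -43], "yaw": 0, "grip": 0},
    {"dp": [0, 3, -43], "yaw": 0, "grip": 0},
    {"dp": [0, 6, -43], "yaw": 0, "grip": 0},
    {"dp": [0, 8, -43], "yaw": 0, "grip": 0},
    {"dp": [0, 8, -43], "yaw": 0, "grip": 0},
  ],
)

```text
time: 16.57
eef_pos: [0.6272, 0.0042, 0.0242]
orientation: [-90.0, -0.1, -2.2]
contact_force: [-0.6, -0.4, -0.9]
gripper_width: 0.0317
```

>>> apply_moves(
  increments=[
    {"dp": [0, 1, 0], "yaw": 0, "grip": 0},
    {"dp": [0, 2, 0], "yaw": 0, "grip": 0},
    {"dp": [0, 4, 0], "yaw": 0, "grip": 0},
    {"dp": [0, 5, 0], "yaw": 0, "grip": 0},
    {"dp": [0, 5, 0], "yaw": 0, "grip": 0},
  ],
)

```text
time: 16.98
eef_pos: [0.6268, 0.0084, 0.0236]
orientation: [-90.0, -0.0, -2.2]
contact_force: [-0.1, -1.0, -0.9]
gripper_width: 0.0317
```

>>> apply_moves(
  increments=[
    {"dp": [0, 1, 0], "yaw": 0, "grip": 0},
    {"dp": [0, 2, 0], "yaw": 0, "grip": 0},
    {"dp": [0, 3, 0], "yaw": 0, "grip": 0},
    {"dp": [0, 3, 0], "yaw": 0, "grip": 0},
  ],
)

```text
time: 17.32
eef_pos: [0.6268, 0.0085, 0.0238]
orientation: [-90.3, -0.0, -2.2]
contact_force: [-2.0, -12.2, -0.7]
gripper_width: 0.0318
```

>>> apply_moves(
  increments=[
    {"dp": [0, -2, 0], "yaw": 0, "grip": 46},
    {"dp": [0, -3, 0], "yaw": 0, "grip": 46},
    {"dp": [0, -3, 0], "yaw": 0, "grip": 46},
    {"dp": [0, -3, 0], "yaw": 0, "grip": 46},
    {"dp": [0, -3, 15], "yaw": 0, "grip": 46},
    {"dp": [0, -3, 35], "yaw": 0, "grip": 46},
    {"dp": [-10, -3, 50], "yaw": -7, "grip": 100},
    {"dp": [-25, -3, 50], "yaw": -14, "grip": 100},
    {"dp": [-42, -3, 50], "yaw": -21, "grip": 100},
    {"dp": [-42, -3, 50], "yaw": -28, "grip": 100},
    {"dp": [-42, -3, 50], "yaw": -35, "grip": 100},
    {"dp": [-42, -3, 50], "yaw": -42, "grip": 100},
  ],
)

```text
time: 18.32
eef_pos: [0.5846, 0.0091, 0.0737]
orientation: [-90.0, 0.0, -44.5]
contact_force: [0.4, -0.3, 0.0]
gripper_width: 0.0723
```

>>> apply_moves(
  increments=[
    {"dp": [0, 0, 0], "yaw": -7, "grip": 100},
    {"dp": [0, 0, 0], "yaw": -14, "grip": 100},
    {"dp": [0, 0, 0], "yaw": -21, "grip": 100},
    {"dp": [0, 0, 0], "yaw": -28, "grip": 100},
    {"dp": [0, 0, 0], "yaw": -35, "grip": 100},
    {"dp": [0, 0, 0], "yaw": -42, "grip": 100},
    {"dp": [0, 0, -10], "yaw": -48, "grip": 100},
    {"dp": [0, 0, -25], "yaw": -48, "grip": 100},
    {"dp": [0, 0, -40], "yaw": -48, "grip": 100},
    {"dp": [0, 0, -51], "yaw": -48, "grip": 100},
    {"dp": [0, 0, -51], "yaw": -48, "grip": 100},
    {"dp": [0, 0, -51], "yaw": -48, "grip": 100},
  ],
)

```text
time: 19.32
eef_pos: [0.5841, 0.0089, 0.0219]
orientation: [-90.1, 0.0, -92.2]
contact_force: [-0.9, 1.4, -0.0]
gripper_width: 0.0869
```

Push, reaching ~622 with about 2–3 mm overdrive.

>>> apply_moves(
  increments=[
    {"dp": [7, 0, 0], "yaw": 0, "grip": 100},
    {"dp": [13, 0, 0], "yaw": 0, "grip": 100},
    {"dp": [18, 0, 0], "yaw": 0, "grip": 100},
    {"dp": [23, -1, 0], "yaw": 0, "grip": 100},
    {"dp": [28, -1, 0], "yaw": 0, "grip": 100},
    {"dp": [32, -1, 0], "yaw": 0, "grip": 100},
    {"dp": [36, -1, 0], "yaw": 0, "grip": 100},
    {"dp": [38, -1, 0], "yaw": 0, "grip": 100},
    {"dp": [40, -1, 0], "yaw": 0, "grip": 100},
    {"dp": [41, -1, 0], "yaw": 0, "grip": 100},
    {"dp": [41, -1, 0], "yaw": 0, "grip": 100},
  ],
)

```text
time: 20.23
eef_pos: [0.6222, 0.0076, 0.022]
orientation: [-90.5, -0.0, -92.2]
contact_force: [-14.1, -1.7, 9.3]
gripper_width: 0.0867
```

>>> apply_moves(
  increments=[
    {"dp": [-15, 0, 0], "yaw": 0, "grip": 100},
    {"dp": [-18, 0, 30], "yaw": 0, "grip": 100},
    {"dp": [-18, 0, 65], "yaw": 0, "grip": 100},
    {"dp": [-20, 10, 100], "yaw": 7, "grip": 70},
    {"dp": [-24, 40, 100], "yaw": 14, "grip": 70},
    {"dp": [-28, 70, 100], "yaw": 21, "grip": 70},
    {"dp": [-32, 100, 100], "yaw": 28, "grip": 70},
    {"dp": [-36, 130, 100], "yaw": 35, "grip": 70},
    {"dp": [-36, 160, 100], "yaw": 42, "grip": 70},
    {"dp": [-36, 190, 100], "yaw": 49, "grip": 70},
    {"dp": [-36, 220, 100], "yaw": 56, "grip": 70},
    {"dp": [-36, 238, 100], "yaw": 63, "grip": 70},
  ],
)

```text
time: 21.23
eef_pos: [0.5896, 0.2487, 0.1227]
orientation: [-89.9, -0.0, -28.8]
contact_force: [0.1, -0.2, 0.8]
gripper_width: 0.0614
```

Run:
```python
from h import *
s=env.get_state();print(s['eef_pos'],s['orientation'])
c=cam('top')
print(fit(c,segs([BOARD]),[685,4,-2.2],z0=16))
print(fit(c,segs([BOARD]),[653,6,-2.2],z0=16))
print(fit(c,segs([PACK]),[589,247,3.5]))
print(fit(c,segs([PACK]),[511.5,247,-8]))
zoom(c,140,320,190,310,4,'z8.png')
c=cam('side');zoom(c,230,370,160,260,5,'s8.png')
```

```text
[0.58961434 0.24867615 0.12267863] [-8.99210254e+01 -8.11947735e-05 -2.87872364e+01]
(array([682.37821296,   2.4483587 ,  -2.01883396]), np.float64(448.73697393994))
(array([651.50948362,   3.29540976,  -1.84499397]), np.float64(303.32248103895853))
(array([588.71293714, 243.85904902,   4.2482394 ]), np.float64(579.0143756288471))
(array([510.70837515, 240.47191739,  -8.26354562]), np.float64(673.7219802394058))
```

View pics/z8.png

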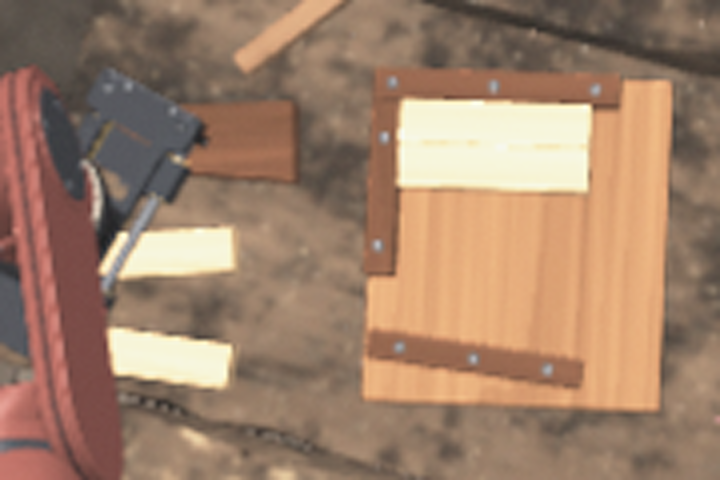

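View pics/s8.png

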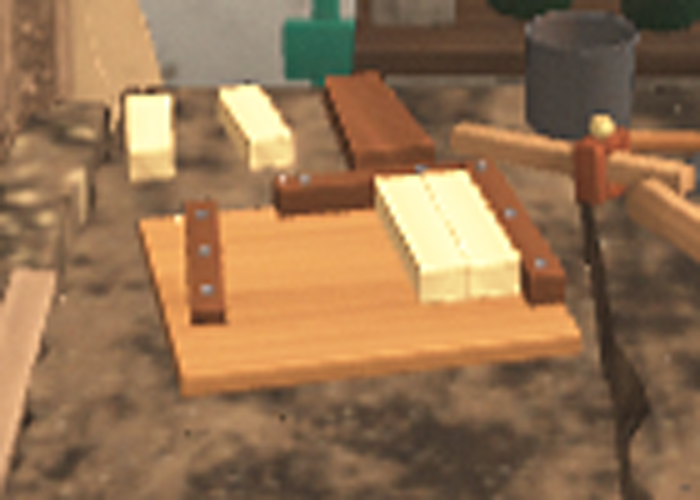

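>>> apply_moves(
  increments=[
    {"dp": [0, -1, 0], "yaw": 7, "grip": 70},
    {"dp": [0, -1, 0], "yaw": 14, "grip": 70},
    {"dp": [0, -1, -20], "yaw": 21, "grip": 70},
    {"dp": [0, -1, -40], "yaw": 28, "grip": 70},
    {"dp": [0, -1, -70], "yaw": 32.5, "grip": 70},
    {"dp": [0, -1, -80], "yaw": 32.5, "grip": 70},
    {"dp": [0, -1, -80], "yaw": 32.5, "grip": 70},
  ],
)

```text
time: 21.92
eef_pos: [0.5869, 0.2429, 0.0386]
orientation: [-90.1, 0.4, 3.0]
contact_force: [-0.4, -0.8, -0.8]
gripper_width: 0.061
```

Run:
```python
from h import *
s=env.get_state();print(s['eef_pos'],s['orientation'])
c=cam('side');zoom(c,230,330,160,240,8,'s9.png')
```

```text
[0.58693374 0.24292471 0.03864979] [-90.10041287   0.40503849   3.00903886]
```

View pics/s9.png

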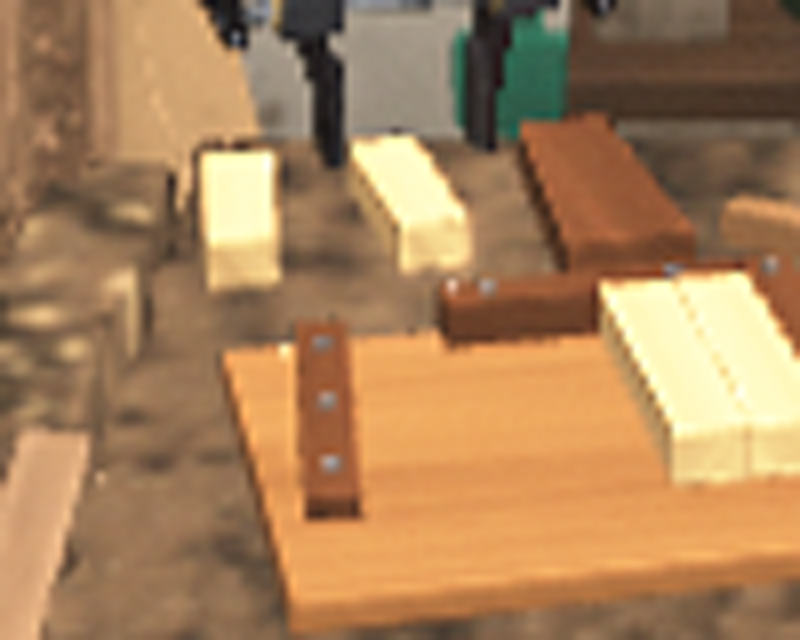

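Centred well over the packer. Lower and grip.

>>> apply_moves(
  increments=[
    {"dp": [0, 0, -15], "yaw": 0.5, "grip": 70},
    {"dp": [0, 0, -28], "yaw": 0.5, "grip": 70},
    {"dp": [0, 0, -35], "yaw": 0.5, "grip": 70},
    {"dp": [0, 0, -35], "yaw": 0.5, "grip": 30},
    {"dp": [0, 0, -35], "yaw": 0.5, "grip": 0},
    {"dp": [0, 0, -35], "yaw": 0.5, "grip": 0},
    {"dp": [0, 0, -35], "yaw": 0.5, "grip": 0},
    {"dp": [0, 0, -35], "yaw": 0.5, "grip": 0},
    {"dp": [0, 0, -35], "yaw": 0.5, "grip": 0},
    {"dp": [0, 0, -35], "yaw": 0.5, "grip": 0},
    {"dp": [0, 0, -35], "yaw": 0.5, "grip": 0},
  ],
)

```text
time: 22.88
eef_pos: [0.5902, 0.2447, 0.0082]
orientation: [-90.0, -0.1, 3.8]
contact_force: [-0.8, 0.6, 3.5]
gripper_width: 0.0317
```

>>> apply_moves(
  increments=[
    {"dp": [0, 0, 30], "yaw": 0, "grip": 0},
    {"dp": [0, 0, 60], "yaw": 0, "grip": 0},
    {"dp": [0, -10, 80], "yaw": 0, "grip": 0},
    {"dp": [1, -40, 80], "yaw": -2, "grip": 0},
    {"dp": [2, -75, 80], "yaw": -4, "grip": 0},
    {"dp": [3, -110, 80], "yaw": -6, "grip": 0},
    {"dp": [4, -145, 80], "yaw": -6, "grip": 0},
    {"dp": [5, -180, 80], "yaw": -6, "grip": 0},
    {"dp": [5, -210, 80], "yaw": -6, "grip": 0},
    {"dp": [5, -230, 80], "yaw": -6, "grip": 0},
    {"dp": [5, -230, 80], "yaw": -6, "grip": 0},
  ],
)

```text
time: 23.8
eef_pos: [0.5948, 0.0104, 0.0875]
orientation: [-90.1, -0.0, -2.4]
contact_force: [0.1, -0.2, -0.2]
gripper_width: 0.0316
```

>>> apply_moves(
  increments=[
    {"dp": [0, 0, -20], "yaw": 0, "grip": 0},
    {"dp": [0, 0, -40], "yaw": 0, "grip": 0},
    {"dp": [0, 0, -52], "yaw": 0, "grip": 0},
    {"dp": [0, 0, -60], "yaw": 0, "grip": 0},
    {"dp": [0, 0, -63], "yaw": 0, "grip": 0},
    {"dp": [0, 0, -63], "yaw": 0, "grip": 0},
    {"dp": [0, 0, -63], "yaw": 0, "grip": 0},
  ],
)

```text
time: 24.38
eef_pos: [0.5952, 0.0151, 0.0249]
orientation: [-90.0, -0.0, -2.2]
contact_force: [-0.3, 0.2, -0.0]
gripper_width: 0.0317
```

>>> apply_moves(
  increments=[
    {"dp": [0, 3, 0], "yaw": 0, "grip": 0},
    {"dp": [0, 6, 0], "yaw": 0, "grip": 0},
    {"dp": [0, 9, 0], "yaw": 0, "grip": 0},
    {"dp": [0, 11, 0], "yaw": 0, "grip": 0},
    {"dp": [0, 12, 0], "yaw": 0, "grip": 0},
    {"dp": [0, 12, 0], "yaw": 0, "grip": 0},
  ],
)

```text
time: 24.88
eef_pos: [0.5952, 0.023, 0.025]
orientation: [-90.4, -0.0, -2.2]
contact_force: [-1.0, -14.2, 0.1]
gripper_width: 0.0315
```

>>> apply_moves(
  increments=[
    {"dp": [0, 1, 0], "yaw": 0, "grip": 0},
    {"dp": [0, 2, 0], "yaw": 0, "grip": 0},
    {"dp": [0, 2, 0], "yaw": 0, "grip": 0},
  ],
)

```text
time: 25.13
eef_pos: [0.5952, 0.0231, 0.0251]
orientation: [-90.5, -0.0, -2.2]
contact_force: [-2.1, -21.9, 1.8]
gripper_width: 0.032
```

>>> apply_moves(
  increments=[
    {"dp": [0, -3, 0], "yaw": 0, "grip": 46},
    {"dp": [0, -4, 0], "yaw": 0, "grip": 46},
    {"dp": [0, -4, 0], "yaw": 0, "grip": 46},
    {"dp": [0, -4, 0], "yaw": 0, "grip": 46},
    {"dp": [0, -4, 15], "yaw": 0, "grip": 46},
    {"dp": [0, -4, 35], "yaw": 0, "grip": 46},
    {"dp": [-10, -4, 50], "yaw": -7, "grip": 55},
    {"dp": [-25, -4, 50], "yaw": -14, "grip": 55},
    {"dp": [-40, -4, 50], "yaw": -21, "grip": 55},
    {"dp": [-40, -4, 50], "yaw": -28, "grip": 55},
    {"dp": [-40, -4, 50], "yaw": -35, "grip": 55},
    {"dp": [-40, -4, 50], "yaw": -42, "grip": 55},
  ],
)

```text
time: 26.13
eef_pos: [0.5546, 0.0254, 0.0747]
orientation: [-90.0, -0.0, -44.5]
contact_force: [-0.1, -0.2, 0.7]
gripper_width: 0.048
```

>>> apply_moves(
  increments=[
    {"dp": [0, 0, 0], "yaw": -7, "grip": 55},
    {"dp": [0, 0, 0], "yaw": -14, "grip": 55},
    {"dp": [0, 0, 0], "yaw": -21, "grip": 55},
    {"dp": [0, 0, 0], "yaw": -28, "grip": 55},
    {"dp": [0, 0, 0], "yaw": -35, "grip": 55},
    {"dp": [0, 0, 0], "yaw": -42, "grip": 55},
    {"dp": [0, 0, -10], "yaw": -48, "grip": 55},
    {"dp": [0, 0, -25], "yaw": -48, "grip": 55},
    {"dp": [0, 0, -40], "yaw": -48, "grip": 55},
    {"dp": [0, 0, -52], "yaw": -48, "grip": 55},
    {"dp": [0, 0, -52], "yaw": -48, "grip": 55},
  ],
)

```text
time: 27.05
eef_pos: [0.5524, 0.0253, 0.0197]
orientation: [-90.3, 0.0, -92.2]
contact_force: [-1.2, 0.1, 0.1]
gripper_width: 0.0479
```

Run:
```python
from h import *
c=cam('side');zoom(c,230,370,160,260,5,'s10.png')
```

```text
(no output)
```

View pics/s10.png

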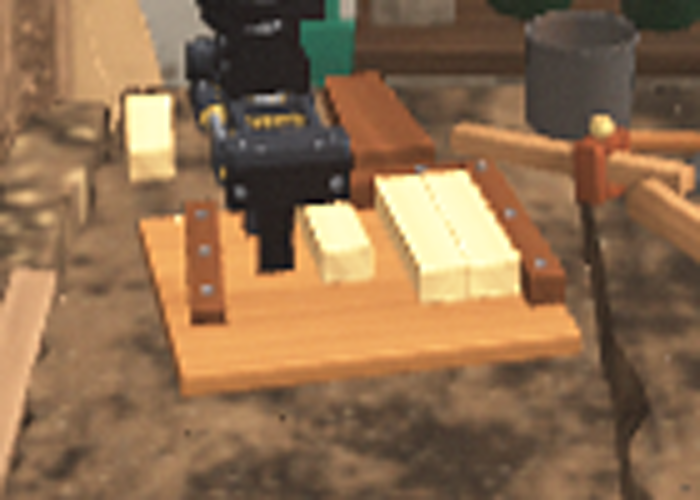

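>>> apply_moves(
  increments=[
    {"dp": [7, 0, 1], "yaw": 0, "grip": 55},
    {"dp": [13, 0, 1], "yaw": 0, "grip": 55},
    {"dp": [18, 0, 1], "yaw": 0, "grip": 55},
    {"dp": [23, -1, 1], "yaw": 0, "grip": 55},
    {"dp": [27, -1, 1], "yaw": 0, "grip": 55},
    {"dp": [31, -1, 1], "yaw": 0, "grip": 55},
    {"dp": [34, -1, 1], "yaw": 0, "grip": 55},
    {"dp": [36, -1, 1], "yaw": 0, "grip": 55},
    {"dp": [38, -1, 1], "yaw": 0, "grip": 55},
    {"dp": [39, -1, 1], "yaw": 0, "grip": 55},
    {"dp": [39, -1, 1], "yaw": 0, "grip": 55},
  ],
)

```text
time: 28.02
eef_pos: [0.5907, 0.0236, 0.0229]
orientation: [-90.4, -0.0, -92.2]
contact_force: [-10.8, -1.1, 8.4]
gripper_width: 0.0476
```

Run:
```python
from h import *
c=cam('top');W=world(c)
for r in range(270,310,3):
    print(r,[tuple(np.round(W[r,k]*1000).astype(int)) for k in (172,178,181,185,190)])
```

```text
270 [(np.int64(539), np.int64(276), np.int64(9)), (np.int64(539), np.int64(260), np.int64(-1)), (np.int64(540), np.int64(253), np.int64(-7)), (np.int64(540), np.int64(241), np.int64(-6)), (np.int64(539), np.int64(225), np.int64(-2))]
273 [(np.int64(529), np.int64(272), np.int64(22)), (np.int64(529), np.int64(253), np.int64(25)), (np.int64(530), np.int64(250), np.int64(3)), (np.int64(530), np.int64(239), np.int64(0)), (np.int64(531), np.int64(225), np.int64(-3))]
276 [(np.int64(520), np.int64(272), np.int64(19)), (np.int64(520), np.int64(252), np.int64(27)), (np.int64(520), np.int64(244), np.int64(25)), (np.int64(520), np.int64(233), np.int64(19)), (np.int64(520), np.int64(217), np.int64(26))]
279 [(np.int64(511), np.int64(270), np.int64(25)), (np.int64(511), np.int64(253), np.int64(24)), (np.int64(511), np.int64(242), np.int64(30)), (np.int64(512), np.int64(234), np.int64(15)), (np.int64(511), np.int64(218), np.int64(23))]
282 [(np.int64(502), np.int64(269), np.int64(28)), (np.int64(503), np.int64(254), np.int64(19)), (np.int64(503), np.int64(245), np.int64(20)), (np.int64(-922337203
[... 1605 characters left out ...]
), np.int64(258), np.int64(-5)), (np.int64(441), np.int64(250), np.int64(-9)), (np.int64(441), np.int64(235), np.int64(4)), (np.int64(441), np.int64(222), np.int64(-3))]
306 [(np.int64(432), np.int64(278), np.int64(-11)), (np.int64(433), np.int64(258), np.int64(-4)), (np.int64(432), np.int64(247), np.int64(3)), (np.int64(433), np.int64(238), np.int64(-10)), (np.int64(433), np.int64(221), np.int64(-1))]
309 [(np.int64(424), np.int64(276), np.int64(-6)), (np.int64(424), np.int64(257), np.int64(-2)), (np.int64(424), np.int64(248), np.int64(-4)), (np.int64(424), np.int64(237), np.int64(-6)), (np.int64(424), np.int64(222), np.int64(-7))]<stdin>:4: RuntimeWarning: invalid value encountered in cast
```

>>> apply_moves(
  increments=[
    {"dp": [-15, 0, 0], "yaw": 0, "grip": 55},
    {"dp": [-18, 0, 30], "yaw": 0, "grip": 55},
    {"dp": [-18, 0, 65], "yaw": 0, "grip": 55},
    {"dp": [-20, 10, 100], "yaw": 7, "grip": 70},
    {"dp": [-30, 40, 100], "yaw": 14, "grip": 70},
    {"dp": [-38, 70, 100], "yaw": 21, "grip": 70},
    {"dp": [-46, 100, 100], "yaw": 28, "grip": 70},
    {"dp": [-54, 130, 100], "yaw": 35, "grip": 70},
    {"dp": [-62, 160, 100], "yaw": 42, "grip": 70},
    {"dp": [-70, 185, 100], "yaw": 49, "grip": 70},
    {"dp": [-77, 205, 100], "yaw": 56, "grip": 70},
    {"dp": [-82, 219, 100], "yaw": 63, "grip": 70},
  ],
)

```text
time: 29.07
eef_pos: [0.511, 0.2447, 0.1236]
orientation: [-90.0, 0.0, -28.8]
contact_force: [0.5, -0.3, -0.3]
gripper_width: 0.0606
```

>>> apply_moves(
  increments=[
    {"dp": [0, 0, 0], "yaw": 7, "grip": 70},
    {"dp": [0, 0, -20], "yaw": 14, "grip": 70},
    {"dp": [0, 0, -50], "yaw": 21, "grip": 70},
    {"dp": [0, 0, -80], "yaw": 21, "grip": 70},
    {"dp": [0, 0, -80], "yaw": 21, "grip": 70},
    {"dp": [0, 0, -80], "yaw": 21, "grip": 70},
  ],
)

```text
time: 29.57
eef_pos: [0.51, 0.242, 0.0419]
orientation: [-90.1, 0.2, -8.3]
contact_force: [-0.2, -0.6, 0.5]
gripper_width: 0.0609
```

Run:
```python
from h import *
s=env.get_state();print(s['eef_pos'],s['orientation'])
c=cam('top');zoom(c,140,320,190,310,4,'z11.png')
c=cam('side');zoom(c,230,330,160,240,8,'s11.png')
```

```text
[0.50998901 0.24204636 0.0419385 ] [-90.11295403   0.24210325  -8.26292887]
```

View pics/s11.png

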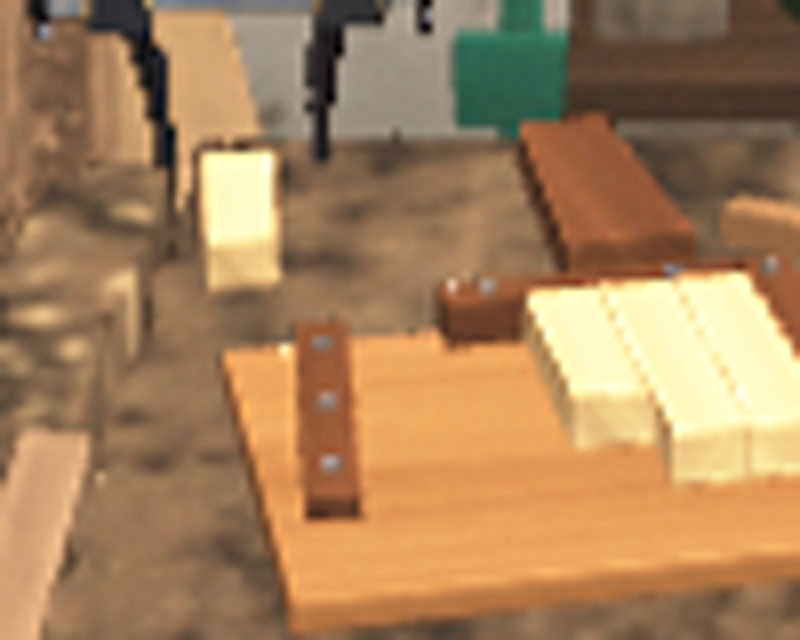

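View pics/z11.png

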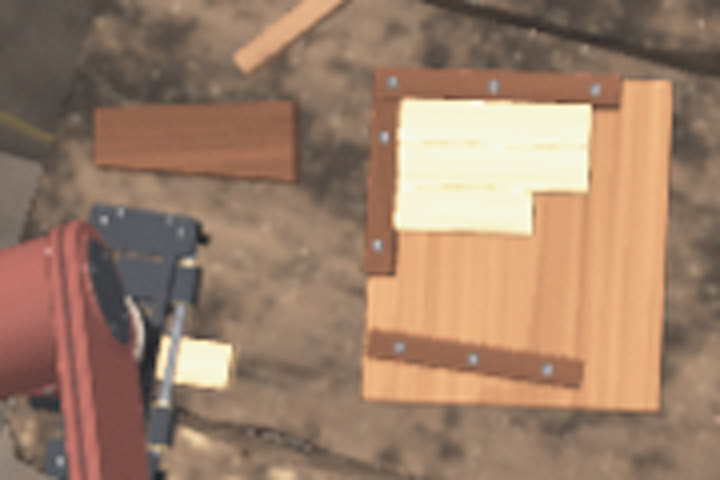

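>>> apply_moves(
  increments=[
    {"dp": [0, 0, -15], "yaw": 0, "grip": 70},
    {"dp": [0, 0, -28], "yaw": 0, "grip": 70},
    {"dp": [0, 0, -36], "yaw": 0, "grip": 70},
    {"dp": [0, 0, -36], "yaw": 0, "grip": 30},
    {"dp": [0, 0, -36], "yaw": 0, "grip": 0},
    {"dp": [0, 0, -36], "yaw": 0, "grip": 0},
    {"dp": [0, 0, -36], "yaw": 0, "grip": 0},
    {"dp": [0, 0, -36], "yaw": 0, "grip": 0},
    {"dp": [0, 0, -36], "yaw": 0, "grip": 0},
    {"dp": [0, 0, -36], "yaw": 0, "grip": 0},
    {"dp": [0, 0, -36], "yaw": 0, "grip": 0},
  ],
)

```text
time: 30.58
eef_pos: [0.5122, 0.2428, 0.0081]
orientation: [-90.0, -0.0, -8.2]
contact_force: [-1.1, -0.4, 4.1]
gripper_width: 0.0314
```

>>> apply_moves(
  increments=[
    {"dp": [0, 0, 30], "yaw": 0, "grip": 0},
    {"dp": [0, 0, 60], "yaw": 0, "grip": 0},
    {"dp": [5, -10, 80], "yaw": 0, "grip": 0},
    {"dp": [10, -40, 80], "yaw": 2, "grip": 0},
    {"dp": [20, -75, 80], "yaw": 4, "grip": 0},
    {"dp": [28, -110, 80], "yaw": 6, "grip": 0},
    {"dp": [36, -145, 80], "yaw": 6, "grip": 0},
    {"dp": [44, -180, 80], "yaw": 6, "grip": 0},
    {"dp": [51.5, -210, 80], "yaw": 6, "grip": 0},
    {"dp": [51.5, -230, 80], "yaw": 6, "grip": 0},
    {"dp": [51.5, -230, 80], "yaw": 6, "grip": 0},
  ],
)

```text
time: 31.5
eef_pos: [0.5636, 0.0085, 0.0874]
orientation: [-90.1, -0.0, -2.4]
contact_force: [0.0, 0.3, -0.9]
gripper_width: 0.0319
```

>>> apply_moves(
  increments=[
    {"dp": [0, 0, -20], "yaw": 0, "grip": 0},
    {"dp": [0, 0, -40], "yaw": 0, "grip": 0},
    {"dp": [0, 0, -52], "yaw": 0, "grip": 0},
    {"dp": [0, 0, -60], "yaw": 0, "grip": 0},
    {"dp": [0, 0, -63], "yaw": 0, "grip": 0},
    {"dp": [0, 0, -63], "yaw": 0, "grip": 0},
    {"dp": [0, 0, -63], "yaw": 0, "grip": 0},
  ],
)

```text
time: 32.08
eef_pos: [0.5637, 0.0131, 0.0249]
orientation: [-90.0, -0.0, -2.2]
contact_force: [-0.4, 0.3, -0.6]
gripper_width: 0.0321
```

>>> apply_moves(
  increments=[
    {"dp": [0, 2, 0], "yaw": 0, "grip": 0},
    {"dp": [0, 4, 0], "yaw": 0, "grip": 0},
    {"dp": [0, 6, 0], "yaw": 0, "grip": 0},
    {"dp": [0, 8, 0], "yaw": 0, "grip": 0},
    {"dp": [0, 8, 0], "yaw": 0, "grip": 0},
  ],
)

```text
time: 32.5
eef_pos: [0.5633, 0.021, 0.0246]
orientation: [-90.0, -0.0, -2.2]
contact_force: [-0.4, -1.0, -0.8]
gripper_width: 0.0317
```

>>> apply_moves(
  increments=[
    {"dp": [0, 1, 0], "yaw": 0, "grip": 0},
    {"dp": [0, 2, 0], "yaw": 0, "grip": 0},
    {"dp": [0, 2, 0], "yaw": 0, "grip": 0},
  ],
)

```text
time: 32.75
eef_pos: [0.5633, 0.0223, 0.0246]
orientation: [-90.0, -0.0, -2.2]
contact_force: [-0.1, -1.9, -0.2]
gripper_width: 0.0314
```

>>> apply_moves(
  increments=[
    {"dp": [0, 1, 0], "yaw": 0, "grip": 0},
    {"dp": [0, 2, 0], "yaw": 0, "grip": 0},
    {"dp": [0, 2, 0], "yaw": 0, "grip": 0},
  ],
)

```text
time: 33.0
eef_pos: [0.5633, 0.0224, 0.0247]
orientation: [-90.2, 0.0, -2.2]
contact_force: [-1.4, -10.2, -0.2]
gripper_width: 0.0317
```

>>> apply_moves(
  increments=[
    {"dp": [0, -2, 0], "yaw": 0, "grip": 46},
    {"dp": [0, -3, 0], "yaw": 0, "grip": 46},
    {"dp": [0, -3, 0], "yaw": 0, "grip": 46},
    {"dp": [0, -3, 0], "yaw": 0, "grip": 46},
    {"dp": [0, -3, 15], "yaw": 0, "grip": 46},
    {"dp": [0, -3, 35], "yaw": 0, "grip": 46},
    {"dp": [-10, -3, 50], "yaw": -7, "grip": 46},
    {"dp": [-25, -1, 50], "yaw": -14, "grip": 46},
    {"dp": [-35, 0, 50], "yaw": -21, "grip": 46},
    {"dp": [-35, 0, 50], "yaw": -28, "grip": 46},
    {"dp": [-35, 0, 50], "yaw": -35, "grip": 46},
    {"dp": [-35, 0, 50], "yaw": -42, "grip": 46},
  ],
)

```text
time: 34.0
eef_pos: [0.5282, 0.025, 0.0747]
orientation: [-90.0, -0.0, -44.5]
contact_force: [0.2, 0.1, -0.1]
gripper_width: 0.0403
```

>>> apply_moves(
  increments=[
    {"dp": [0, 0, 0], "yaw": -7, "grip": 46},
    {"dp": [0, 0, 0], "yaw": -14, "grip": 46},
    {"dp": [0, 0, 0], "yaw": -21, "grip": 46},
    {"dp": [0, 0, 0], "yaw": -28, "grip": 46},
    {"dp": [0, 0, 0], "yaw": -35, "grip": 46},
    {"dp": [0, 0, 0], "yaw": -42, "grip": 46},
    {"dp": [0, 0, -10], "yaw": -48, "grip": 46},
    {"dp": [0, 0, -25], "yaw": -48, "grip": 46},
    {"dp": [0, 0, -40], "yaw": -48, "grip": 46},
    {"dp": [0, 0, -43], "yaw": -48, "grip": 46},
    {"dp": [0, 0, -43], "yaw": -48, "grip": 46},
  ],
)

```text
time: 34.92
eef_pos: [0.527, 0.025, 0.0303]
orientation: [-90.2, 0.0, -92.2]
contact_force: [-0.4, -0.6, 0.1]
gripper_width: 0.0402
```

Run:
```python
from h import *
c=cam('side');zoom(c,230,370,160,260,5,'s12.png')
```

```text
(no output)
```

View pics/s12.png

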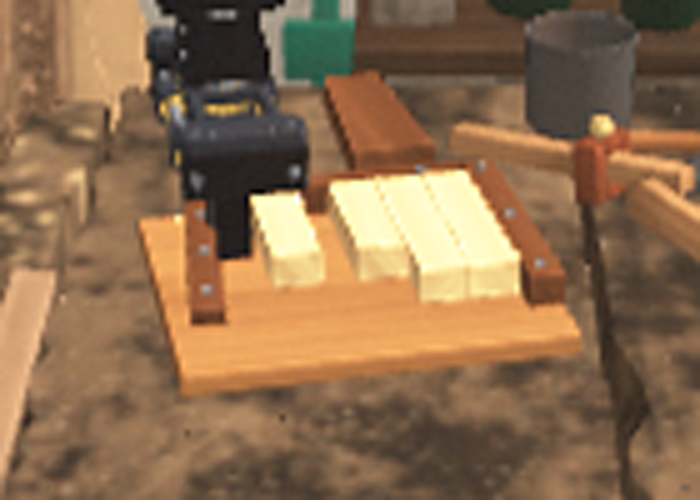

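>>> apply_moves(
  increments=[
    {"dp": [6, 0, 0], "yaw": 0, "grip": 46},
    {"dp": [11, 0, 0], "yaw": 0, "grip": 46},
    {"dp": [15, 0, 0], "yaw": 0, "grip": 46},
    {"dp": [19, -1, 0], "yaw": 0, "grip": 46},
    {"dp": [23, -1, 0], "yaw": 0, "grip": 46},
    {"dp": [26, -1, 0], "yaw": 0, "grip": 46},
    {"dp": [29, -1, 0], "yaw": 0, "grip": 46},
    {"dp": [31, -1, 0], "yaw": 0, "grip": 46},
    {"dp": [33, -1, 0], "yaw": 0, "grip": 46},
    {"dp": [34, -1, 0], "yaw": 0, "grip": 46},
    {"dp": [34, -1, 0], "yaw": 0, "grip": 46},
  ],
)

```text
time: 35.88
eef_pos: [0.5588, 0.0236, 0.0308]
orientation: [-90.5, -0.0, -92.2]
contact_force: [-12.8, -1.6, 9.5]
gripper_width: 0.04
```

>>> apply_moves(
  increments=[
    {"dp": [-12, 0, 0], "yaw": 0, "grip": 46},
    {"dp": [-14, 0, 35], "yaw": 0, "grip": 70},
    {"dp": [-14, 0, 70], "yaw": 7, "grip": 100},
    {"dp": [-20, -35, 100], "yaw": 14, "grip": 100},
    {"dp": [-30, -70, 100], "yaw": 21, "grip": 100},
    {"dp": [-40, -105, 100], "yaw": 28, "grip": 100},
    {"dp": [-60, -140, 100], "yaw": 35, "grip": 100},
    {"dp": [-80, -170, 100], "yaw": 42, "grip": 100},
    {"dp": [-80, -170, 100], "yaw": 49, "grip": 100},
  ],
)

```text
time: 36.63
eef_pos: [0.4801, -0.1506, 0.1316]
orientation: [-90.1, -0.0, -45.1]
contact_force: [0.9, 0.3, -0.3]
gripper_width: 0.0836
```

Run:
```python
from h import *
c=cam('top')
for s in (0.8,1.2):
    print(fit(c,segs([WEDGE]),[669,226,-1],sig=(s,),span=(4,5,3)))
    sg=segs([WEDGE]); print(fit(c,sg[:3],[669,226,-1],sig=(s,),span=(4,5,3)))
W=(WEDGE,[669,226,-1],(0,255,0))
draw(c,[W],150,230,205,245,9,'z13.png')
zoom(c,215,325,195,305,7,'z14.png')
for y0,k,o in((0,BOARD,[83,18,16]),):pass
d=env.trace('wedge','top')[0];g=d['region']
cs,_=cv2.findContours(g.astype(np.uint8),cv2.RETR_EXTERNAL,cv2.CHAIN_APPROX_NONE)
k=max(cs,key=cv2.contourArea).reshape(-1,2)
print('bbox px',k.min(0),k.max(0)); print(np.round(onplane(cv2.approxPolyDP(k,3,True).reshape(-1,2),c,.024)*1000))
```

```text
(array([670.4288243 , 228.39916988,   1.69426279]), np.float64(176.1073566885278))
(array([670.30739508, 227.52519163,   1.83650594]), np.float64(162.27554203873433))
(array([669.88550942, 228.48517558,   1.78427861]), np.float64(133.02707876048953))
(array([669.85929107, 227.5216539 ,   1.87722551]), np.float64(122.59971497391726))
bbox px [163 215] [214 235]
[[695. 151.  24.]
 [699. 298.  24.]
 [663. 302.  24.]
 [651. 284.  24.]
 [642. 156.  24.]]
```

View pics/z13.png

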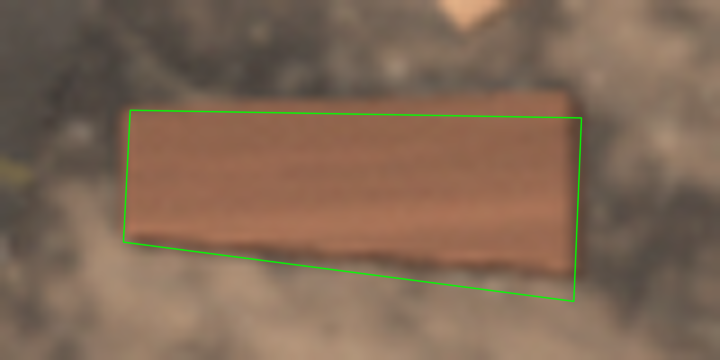

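View pics/z14.png

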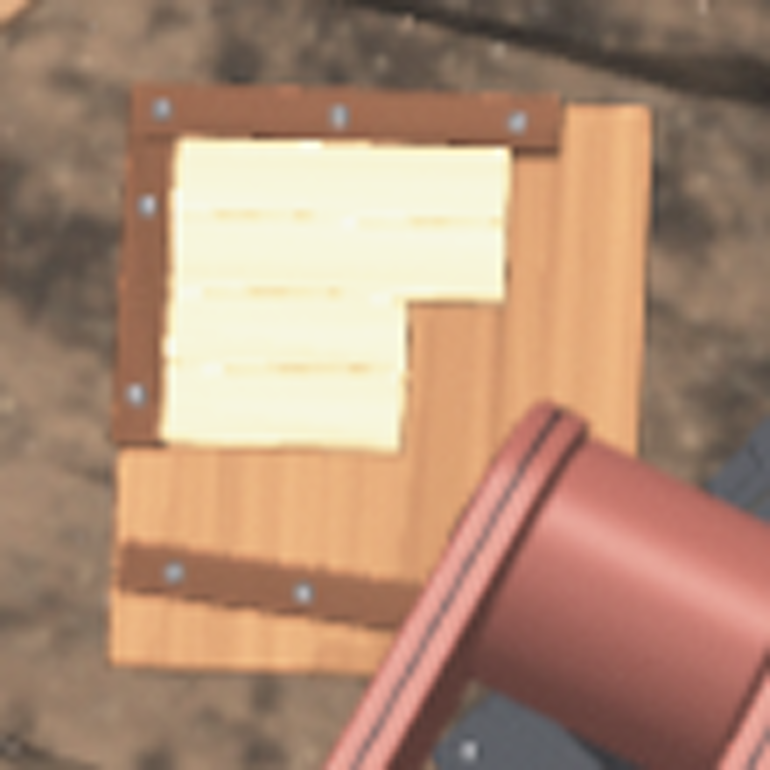

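>>> apply_moves(
  increments=[
    {"dp": [16, 33, 0], "yaw": 4, "grip": 100},
    {"dp": [32, 66, 0], "yaw": 8, "grip": 100},
    {"dp": [48, 99, 0], "yaw": 12, "grip": 100},
    {"dp": [64, 132, 0], "yaw": 16, "grip": 100},
    {"dp": [80, 165, 0], "yaw": 20, "grip": 100},
    {"dp": [96, 198, 0], "yaw": 24, "grip": 100},
    {"dp": [112, 231, 0], "yaw": 28, "grip": 100},
    {"dp": [128, 264, 0], "yaw": 32, "grip": 100},
    {"dp": [144, 297, 0], "yaw": 36, "grip": 100},
    {"dp": [160, 325, 0], "yaw": 40, "grip": 100},
    {"dp": [175, 345, 0], "yaw": 42, "grip": 100},
    {"dp": [187, 355, 0], "yaw": 42, "grip": 100},
  ],
)

```text
time: 37.73
eef_pos: [0.6696, 0.2139, 0.1311]
orientation: [-89.9, -0.0, -3.1]
contact_force: [-0.6, -0.4, 0.4]
gripper_width: 0.0868
```

>>> apply_moves(
  increments=[
    {"dp": [0, 0, -30], "yaw": 0, "grip": 100},
    {"dp": [0, 0, -60], "yaw": 0, "grip": 100},
    {"dp": [0, 0, -85], "yaw": 0, "grip": 100},
    {"dp": [0, 0, -85], "yaw": 0, "grip": 100},
    {"dp": [0, 0, -85], "yaw": 0, "grip": 100},
    {"dp": [0, 0, -85], "yaw": 0, "grip": 100},
  ],
)

```text
time: 38.23
eef_pos: [0.6702, 0.2097, 0.048]
orientation: [-90.0, -0.1, -3.3]
contact_force: [0.6, -0.0, -0.2]
gripper_width: 0.0874
```

Run:
```python
from h import *
s=env.get_state();print(s['eef_pos'],s['orientation'])
c=cam('top');zoom(c,140,320,190,310,4,'z15.png')
c=cam('side');zoom(c,250,350,150,230,8,'s15.png')
```

```text
[0.67016018 0.2097     0.04801348] [-89.96045727  -0.10266097  -3.25426612]
```

View pics/s15.png

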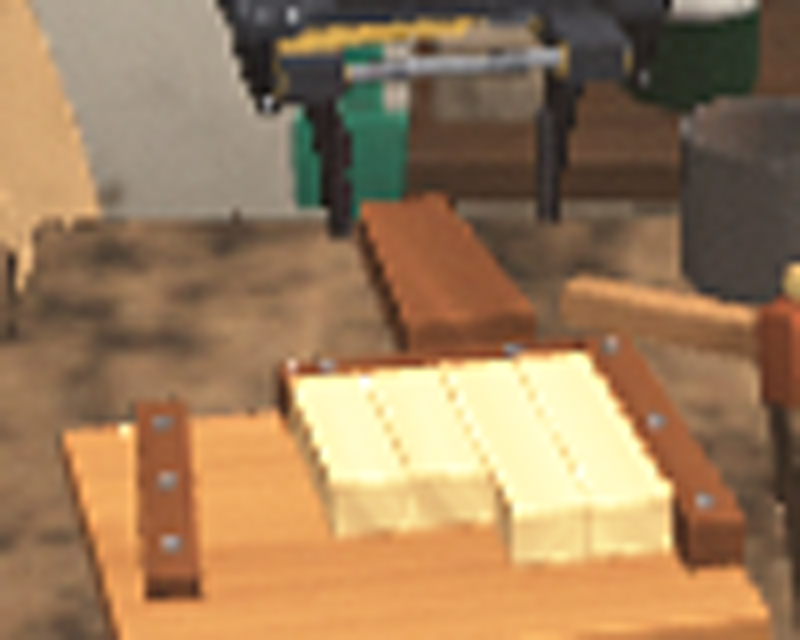

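View pics/z15.png

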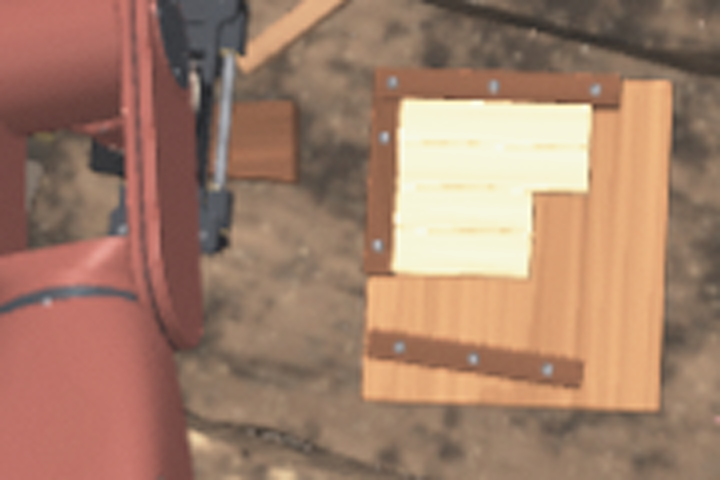

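>>> apply_moves(
  increments=[
    {"dp": [0, -1, -15], "yaw": 2, "grip": 100},
    {"dp": [0, -1, -30], "yaw": 2, "grip": 100},
    {"dp": [0, -1, -40], "yaw": 2, "grip": 100},
    {"dp": [0, -1, -40], "yaw": 2, "grip": 60},
    {"dp": [0, -1, -40], "yaw": 2, "grip": 40},
    {"dp": [0, -1, -40], "yaw": 2, "grip": 0},
    {"dp": [0, -1, -40], "yaw": 2, "grip": 0},
    {"dp": [0, -1, -40], "yaw": 2, "grip": 0},
    {"dp": [0, -1, -40], "yaw": 2, "grip": 0},
    {"dp": [0, -1, -40], "yaw": 2, "grip": 0},
    {"dp": [0, -1, -40], "yaw": 2, "grip": 0},
  ],
)

```text
time: 39.25
eef_pos: [0.6701, 0.2077, 0.0075]
orientation: [-90.0, -0.1, -1.2]
contact_force: [0.9, -1.0, 2.9]
gripper_width: 0.0546
```

>>> apply_moves(
  increments=[
    {"dp": [0, 0, 25], "yaw": 0, "grip": 0},
    {"dp": [0, 0, 50], "yaw": 0, "grip": 0},
    {"dp": [-5, -12, 80], "yaw": 0, "grip": 0},
    {"dp": [-17, -42, 90], "yaw": -1, "grip": 0},
    {"dp": [-31, -75, 90], "yaw": -2, "grip": 0},
    {"dp": [-45, -108, 90], "yaw": -3, "grip": 0},
    {"dp": [-59, -142, 90], "yaw": -4, "grip": 0},
    {"dp": [-73, -176, 90], "yaw": -4, "grip": 0},
    {"dp": [-87, -210, 90], "yaw": -4, "grip": 0},
    {"dp": [-101, -244, 90], "yaw": -4, "grip": 0},
    {"dp": [-115, -278, 90], "yaw": -4, "grip": 0},
    {"dp": [-129, -310, 90], "yaw": -4, "grip": 0},
  ],
)

```text
time: 40.25
eef_pos: [0.5389, -0.1039, 0.0963]
orientation: [-90.0, 0.0, -5.2]
contact_force: [0.1, -0.6, -2.0]
gripper_width: 0.0549
```

>>> apply_moves(
  increments=[
    {"dp": [-7, -19, 0], "yaw": 0, "grip": 0},
    {"dp": [-7, -19, -15], "yaw": 0, "grip": 0},
    {"dp": [-7, -19, -30], "yaw": 0, "grip": 0},
    {"dp": [-7, -19, -40], "yaw": 0, "grip": 0},
    {"dp": [-7, -19, -40], "yaw": 0, "grip": 0},
    {"dp": [-7, -19, -40], "yaw": 0, "grip": 0},
  ],
)

```text
time: 40.75
eef_pos: [0.5325, -0.1209, 0.0557]
orientation: [-90.0, 0.1, -5.2]
contact_force: [-0.0, -0.0, -1.7]
gripper_width: 0.055
```

Run:
```python
from h import *
s=env.get_state();print(s['eef_pos'],s['orientation'],s['gripper_width'])
c=cam('top');zoom(c,200,340,190,310,5,'z16.png')
c=cam('side');zoom(c,230,370,160,260,5,'s16.png')
```

```text
[ 0.53254816 -0.12085548  0.05574734] [-89.9633628    0.12252557  -5.17369136] 0.05500635051016442
```

View pics/s16.png

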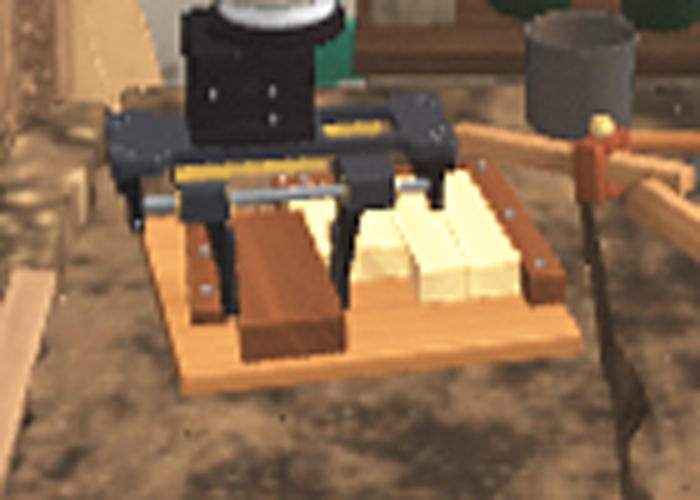

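View pics/z16.png

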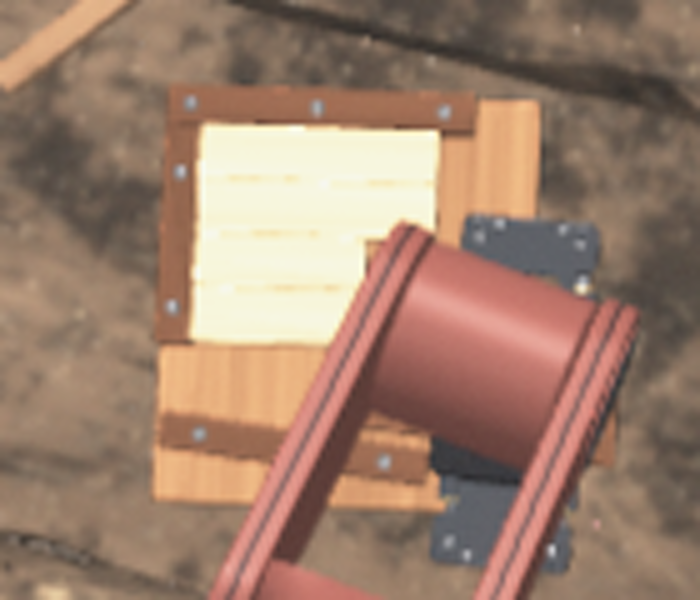

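>>> apply_moves(
  increments=[
    {"dp": [0, 0, -10], "yaw": 0, "grip": 0},
    {"dp": [0, 0, -20], "yaw": 0, "grip": 0},
    {"dp": [0, 0, -26], "yaw": 0, "grip": 0},
    {"dp": [0, 0, -30], "yaw": 0, "grip": 0},
    {"dp": [0, 0, -32], "yaw": 0, "grip": 0},
    {"dp": [0, 0, -32], "yaw": 0, "grip": 0},
    {"dp": [0, 0, -32], "yaw": 0, "grip": 0},
  ],
)

```text
time: 41.43
eef_pos: [0.5335, -0.1215, 0.0246]
orientation: [-90.0, -0.0, -5.2]
contact_force: [1.0, 0.2, -1.2]
gripper_width: 0.0547
```

Run:
```python
from h import *
s=env.get_state();print(s['eef_pos'],s['orientation'],s['gripper_width'])
c=cam('side');zoom(c,230,370,160,260,5,'s17.png')
```

```text
[ 0.53348494 -0.12145732  0.02455208] [-9.00006812e+01 -1.47481787e-02 -5.19934856e+00] 0.0546784608267307
```

View pics/s17.png

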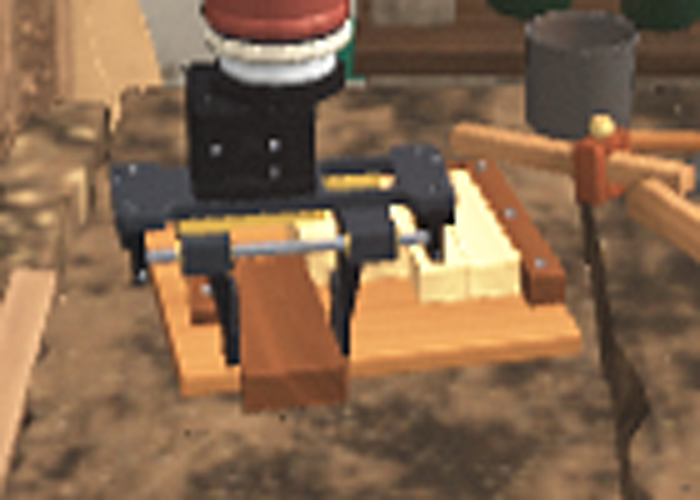

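>>> apply_moves(
  increments=[
    {"dp": [0.5, 5, 0], "yaw": 0, "grip": 0},
    {"dp": [1, 10, 0], "yaw": 0, "grip": 0},
    {"dp": [1.5, 15, 0], "yaw": 0, "grip": 0},
    {"dp": [2, 20, 0], "yaw": 0, "grip": 0},
    {"dp": [2.5, 25, 0], "yaw": 0, "grip": 0},
    {"dp": [2.5, 25, 0], "yaw": 0, "grip": 0},
  ],
)

```text
time: 41.98
eef_pos: [0.5358, -0.0952, 0.0245]
orientation: [-90.0, 0.0, -5.1]
contact_force: [-0.2, -0.8, -1.0]
gripper_width: 0.0551
```

>>> apply_moves(
  increments=[
    {"dp": [0.5, 4, 0], "yaw": 0, "grip": 0},
    {"dp": [1, 8, 0], "yaw": 0, "grip": 0},
    {"dp": [1, 12, 0], "yaw": 0, "grip": 0},
    {"dp": [1, 15, 0], "yaw": 0, "grip": 0},
    {"dp": [1, 15, 0], "yaw": 0, "grip": 0},
  ],
)

```text
time: 42.4
eef_pos: [0.5367, -0.0808, 0.0245]
orientation: [-90.0, 0.0, -5.2]
contact_force: [0.9, -0.2, -2.3]
gripper_width: 0.0549
```

Run:
```python
from h import *
s=env.get_state();print(s['eef_pos'],s['orientation'],s['gripper_width'])
c=cam('top');zoom(c,200,340,190,310,5,'z18.png')
c=cam('side');zoom(c,230,370,160,260,5,'s18.png')
```

```text
[ 0.53668151 -0.0807713   0.02447086] [-8.99897040e+01  1.51959276e-02 -5.16609696e+00] 0.05487513182091213
```

View pics/z18.png

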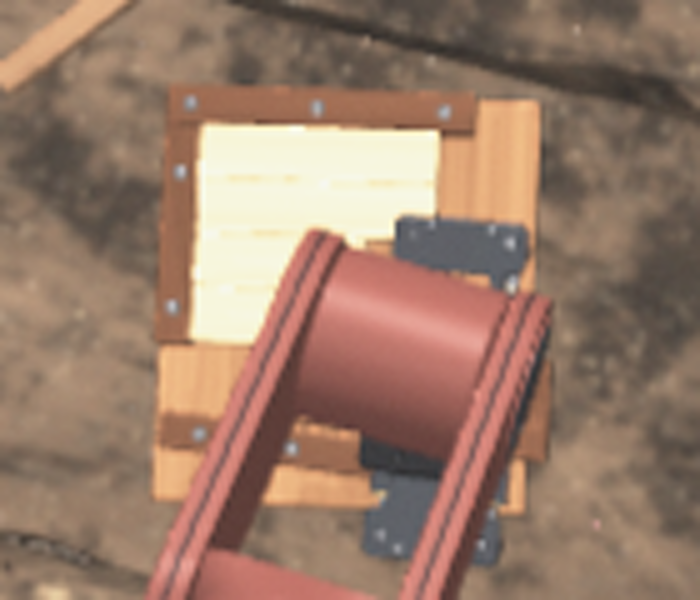

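View pics/s18.png

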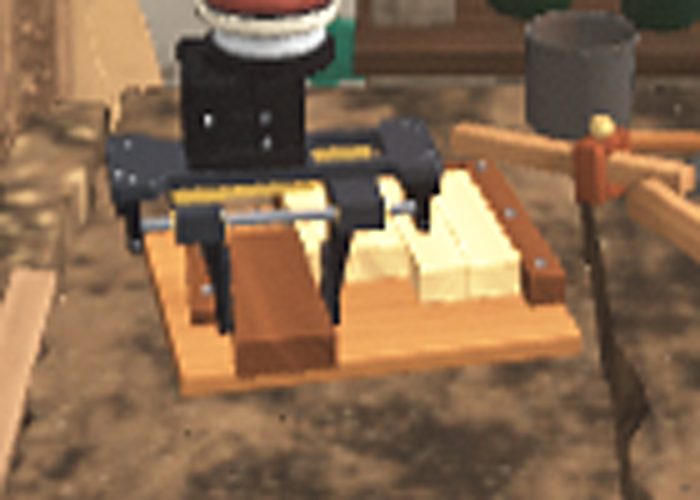

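>>> apply_moves(
  increments=[
    {"dp": [0, 0, 0], "yaw": 0, "grip": 78},
    {"dp": [0, 0, 0], "yaw": 0, "grip": 78},
    {"dp": [0, 0, 0], "yaw": 0, "grip": 78},
    {"dp": [0, 0, 0], "yaw": 0, "grip": 78},
    {"dp": [0, 0, 15], "yaw": 0, "grip": 78},
    {"dp": [0, 0, 35], "yaw": 0, "grip": 78},
    {"dp": [0, -10, 60], "yaw": 0, "grip": 78},
    {"dp": [-2, -40, 60], "yaw": 3, "grip": 15},
    {"dp": [-4, -70, 60], "yaw": 3, "grip": 15},
    {"dp": [-6, -90, 60], "yaw": 3, "grip": 15},
    {"dp": [-6, -90, 60], "yaw": 3, "grip": 15},
    {"dp": [-6, -90, 60], "yaw": 3, "grip": 15},
  ],
)

```text
time: 43.5
eef_pos: [0.5307, -0.1724, 0.0847]
orientation: [-90.0, -0.0, -2.3]
contact_force: [-0.2, -0.1, 0.1]
gripper_width: 0.0424
```

Run:
```python
from h import *
s=env.get_state();print(s['eef_pos'],s['orientation'],s['gripper_width'])
c=cam('top');zoom(c,200,340,190,310,5,'z19.png')
B=[598.5,-11.5,-2.2]
c=cam('side');zoom(c,230,370,160,260,5,'s19.png')
```

```text
[ 0.53068733 -0.17238169  0.08466121] [-8.99920279e+01 -1.49328574e-02 -2.34151276e+00] 0.042372366287928745
```

View pics/z19.png

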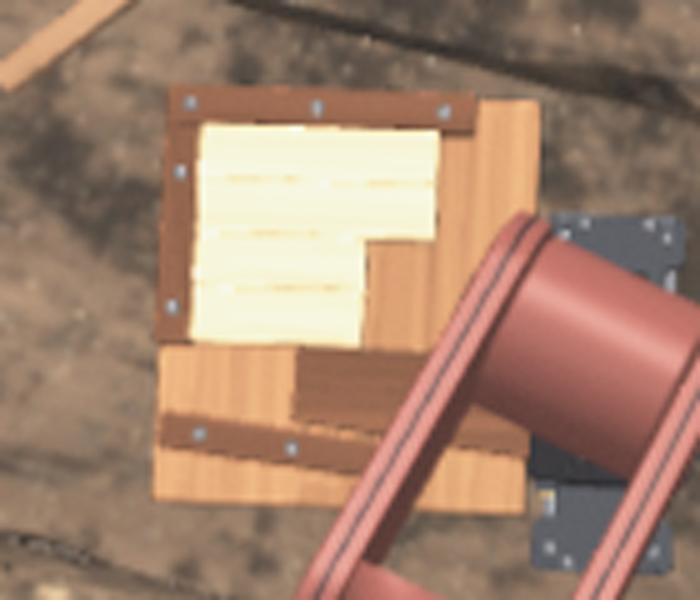

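View pics/s19.png

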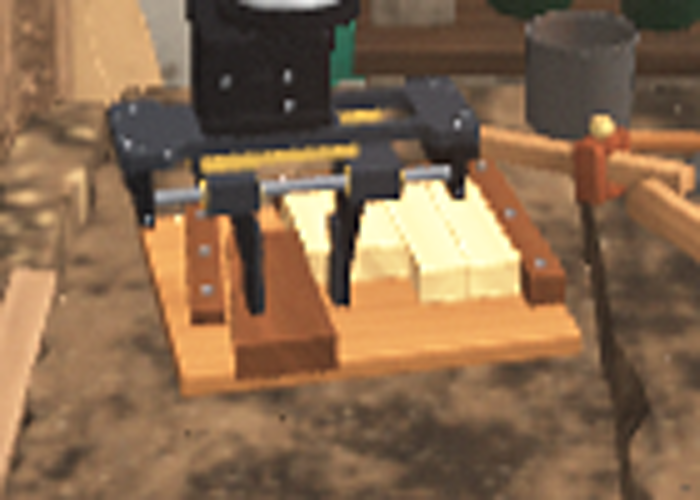

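>>> apply_moves(
  increments=[
    {"dp": [0, 0, -15], "yaw": 0, "grip": 15},
    {"dp": [0, 0, -30], "yaw": 0, "grip": 15},
    {"dp": [0, 0, -45], "yaw": 0, "grip": 15},
    {"dp": [0, 0, -56], "yaw": 0, "grip": 15},
    {"dp": [0, 0, -60], "yaw": 0, "grip": 15},
    {"dp": [0, 0, -60], "yaw": 0, "grip": 15},
    {"dp": [0, 0, -60], "yaw": 0, "grip": 15},
  ],
)

```text
time: 44.18
eef_pos: [0.531, -0.1711, 0.0247]
orientation: [-90.0, 0.0, -2.2]
contact_force: [-0.2, -0.3, -1.1]
gripper_width: 0.0131
```

Run:
```python
from h import *
s=env.get_state();print(s['eef_pos'],s['orientation'],s['gripper_width'])
c=cam('side');zoom(c,230,370,160,260,5,'s20.png')
```

```text
[ 0.53103937 -0.17105187  0.02474756] [-8.99968228e+01  3.95167886e-05 -2.16433548e+00] 0.013114766809391692
```

View pics/s20.png

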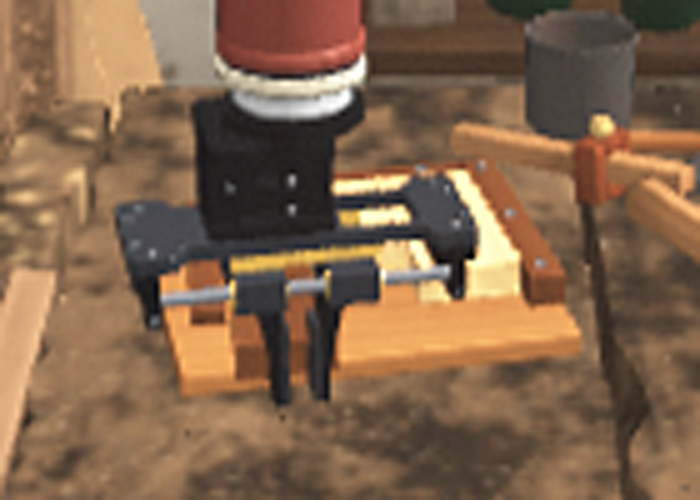

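>>> apply_moves(
  increments=[
    {"dp": [0, 6, 0], "yaw": 0, "grip": 15},
    {"dp": [0.5, 12, 0], "yaw": 0, "grip": 15},
    {"dp": [0.5, 18, 0], "yaw": 0, "grip": 15},
    {"dp": [1, 24, 0], "yaw": 0, "grip": 15},
    {"dp": [1, 29, 0], "yaw": 0, "grip": 15},
    {"dp": [1, 34, 0], "yaw": 0, "grip": 15},
    {"dp": [1, 34, 0], "yaw": 0, "grip": 15},
  ],
)

```text
time: 44.82
eef_pos: [0.5318, -0.1364, 0.0246]
orientation: [-90.0, 0.0, -2.1]
contact_force: [0.2, -0.8, 1.1]
gripper_width: 0.0132
```

>>> apply_moves(
  increments=[
    {"dp": [0, 5, 0], "yaw": 0, "grip": 15},
    {"dp": [0.5, 10, 0], "yaw": 0, "grip": 15},
    {"dp": [0.5, 15, 0], "yaw": 0, "grip": 15},
    {"dp": [1, 20, 0], "yaw": 0, "grip": 15},
    {"dp": [1, 24, 0], "yaw": 0, "grip": 15},
    {"dp": [1, 24, 0], "yaw": 0, "grip": 15},
  ],
)

```text
time: 45.32
eef_pos: [0.5329, -0.1125, 0.0245]
orientation: [-90.0, -0.0, -2.2]
contact_force: [-0.5, -0.4, -0.0]
gripper_width: 0.013
```

Run:
```python
from h import *
c=cam('top');zoom(c,200,340,190,310,5,'z21.png')
c=cam('side');zoom(c,230,370,160,260,5,'s21.png')
```

```text
(no output)
```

View pics/z21.png

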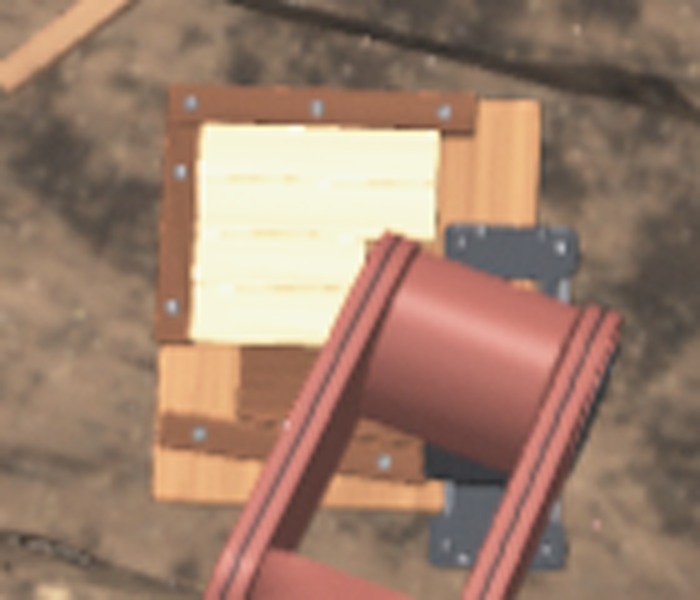

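View pics/s21.png

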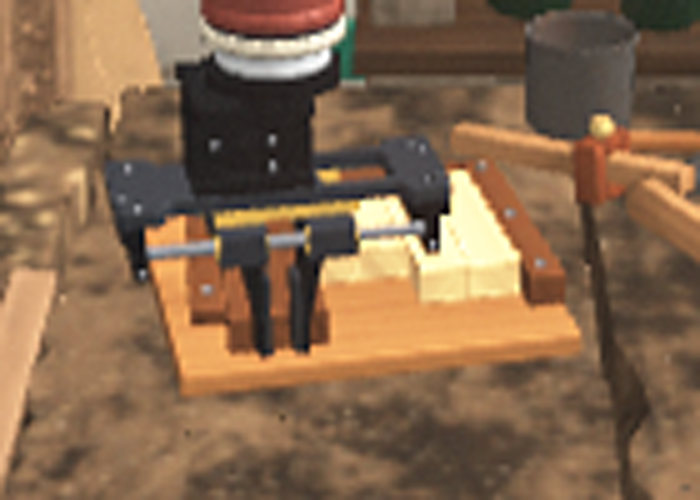

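Good, almost home with little force. Push on in small steps.

>>> apply_moves(
  increments=[
    {"dp": [0, 3, 0], "yaw": 0, "grip": 15},
    {"dp": [0, 6, 0], "yaw": 0, "grip": 15},
    {"dp": [0, 9, 0], "yaw": 0, "grip": 15},
    {"dp": [0.5, 11, 0], "yaw": 0, "grip": 15},
    {"dp": [0.5, 11, 0], "yaw": 0, "grip": 15},
  ],
)

```text
time: 45.83
eef_pos: [0.5333, -0.102, 0.0246]
orientation: [-90.0, 0.0, -2.2]
contact_force: [0.6, 0.5, 0.9]
gripper_width: 0.0132
```

>>> apply_moves(
  increments=[
    {"dp": [0, 1, 0], "yaw": 0, "grip": 15},
    {"dp": [0, 2, 0], "yaw": 0, "grip": 15},
    {"dp": [0, 3, 0], "yaw": 0, "grip": 15},
    {"dp": [0, 3, 0], "yaw": 0, "grip": 15},
  ],
)

```text
time: 46.17
eef_pos: [0.5335, -0.1, 0.0247]
orientation: [-90.1, -0.0, -2.2]
contact_force: [1.2, -4.3, -0.4]
gripper_width: 0.0129
```

>>> apply_moves(
  increments=[
    {"dp": [0, 1, 0], "yaw": 0, "grip": 15},
    {"dp": [0, 2, 0], "yaw": 0, "grip": 15},
    {"dp": [0, 3, 0], "yaw": 0, "grip": 15},
    {"dp": [0, 4, 0], "yaw": 0, "grip": 15},
    {"dp": [0, 4, 0], "yaw": 0, "grip": 15},
  ],
)

```text
time: 46.58
eef_pos: [0.5336, -0.0992, 0.0251]
orientation: [-90.3, -0.1, -2.2]
contact_force: [-0.0, -17.4, -1.3]
gripper_width: 0.0132
```

>>> apply_moves(
  increments=[
    {"dp": [0, 1, 0], "yaw": 0, "grip": 15},
    {"dp": [0, 2, 0], "yaw": 0, "grip": 15},
    {"dp": [0, 2, 0], "yaw": 0, "grip": 15},
    {"dp": [0, 2, 0], "yaw": 0, "grip": 15},
  ],
)

```text
time: 46.92
eef_pos: [0.5337, -0.0989, 0.0252]
orientation: [-90.5, -0.1, -2.2]
contact_force: [-0.8, -22.8, -2.3]
gripper_width: 0.013
```

>>> apply_moves(
  increments=[
    {"dp": [0, 1, 0], "yaw": 0, "grip": 15},
    {"dp": [0, 2, 0], "yaw": 0, "grip": 15},
    {"dp": [0, 3, 0], "yaw": 0, "grip": 15},
    {"dp": [0, 3, 0], "yaw": 0, "grip": 15},
    {"dp": [0, 3, 0], "yaw": 0, "grip": 15},
  ],
)

```text
time: 47.33
eef_pos: [0.5337, -0.0986, 0.0255]
orientation: [-90.7, -0.1, -2.2]
contact_force: [-2.5, -32.9, -2.1]
gripper_width: 0.0134
```

Locked: an extra 10 N moved it only 0.3 mm. Back off gently and look.

>>> apply_moves(
  increments=[
    {"dp": [0, -6, 0], "yaw": 0, "grip": 15},
    {"dp": [0, -15, 0], "yaw": 0, "grip": 15},
    {"dp": [0, -30, 0], "yaw": 0, "grip": 15},
    {"dp": [0, -40, 20], "yaw": 0, "grip": 15},
    {"dp": [0, -50, 50], "yaw": 0, "grip": 15},
    {"dp": [-10, -80, 85], "yaw": 0, "grip": 15},
    {"dp": [-20, -110, 110], "yaw": 0, "grip": 15},
    {"dp": [-30, -150, 120], "yaw": 0, "grip": 15},
    {"dp": [-40, -190, 120], "yaw": 0, "grip": 15},
    {"dp": [-50, -230, 120], "yaw": 0, "grip": 15},
    {"dp": [-50, -260, 120], "yaw": 0, "grip": 15},
    {"dp": [-50, -260, 120], "yaw": 0, "grip": 15},
  ],
)

```text
time: 48.33
eef_pos: [0.4822, -0.3559, 0.1449]
orientation: [-90.1, -0.1, -2.5]
contact_force: [-1.2, 0.4, 0.2]
gripper_width: 0.0129
```

Run:
```python
from h import *
c=cam('top');zoom(c,215,325,195,305,7,'z22.png');save(c[0],'t22.png')
print(fit(c,segs([WEDGE]),[541,-18,-2.2],z0=16,span=(4,5,3)))
c=cam('side');zoom(c,230,370,160,260,5,'s22.png')
```

```text
(array([543.40493229, -16.05598678,  -2.2452954 ]), np.float64(346.0545826135755))
```

View pics/z22.png

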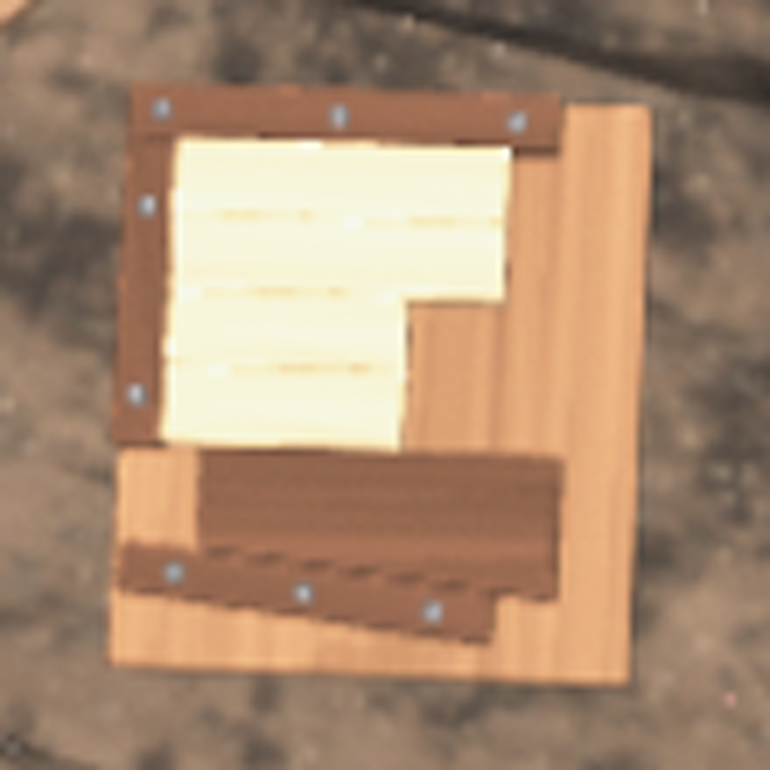

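View pics/s22.png

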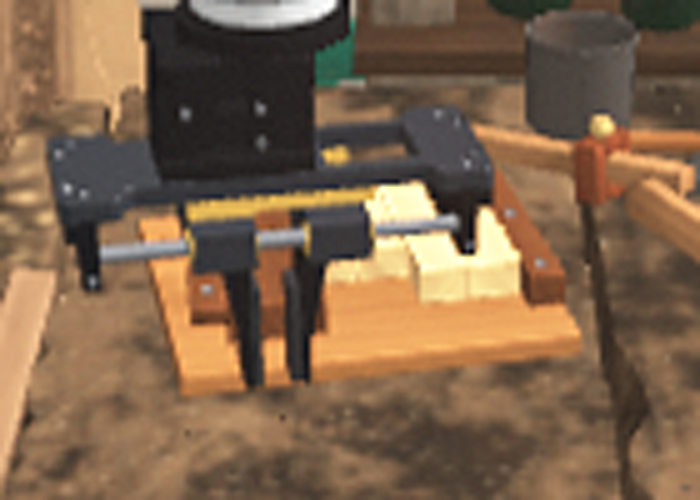

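View pics/t22.png

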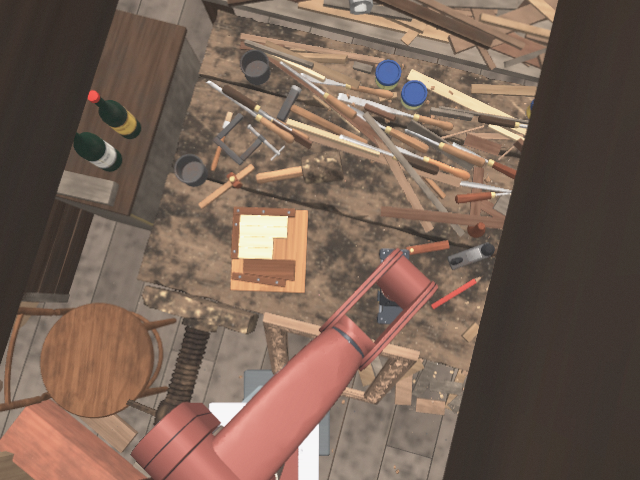

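Run:
```python
from h import *
c=cam('top');g=c[0]['color'][:,:,2].astype(float)  # blue: pale vs. brown
for r in range(216,258,2):
    row=g[r];
    def cross(a,b,up):
        for k in range(a,b):
            if (row[k]<140)!=(row[k+1]<140) and ((row[k+1]>row[k])==up): return k+(140-row[k])/(row[k+1]-row[k])
    L=cross(234,250,True);Rr=cross(265,300,False)
    if L and Rr:
        p=onplane([(L,r),(Rr,r)],c,.04)*1000; B=np.array([598.5,-11.5]);th=np.radians(-2.2)
        q=[(np.cos(th)*(x[0]-B[0])+np.sin(th)*(x[1]-B[1]),-np.sin(th)*(x[0]-B[0])+np.cos(th)*(x[1]-B[1])) for x in p]
        print(r,'X %.0f left Y %.1f right Y %.1f len %.1f'%(q[0][0],q[0][1],q[1][1],q[0][1]-q[1][1]))
```

```text
216 X 94 left Y 86.7 right Y -54.0 len 140.7
218 X 88 left Y 87.2 right Y -54.3 len 141.6
220 X 82 left Y 87.2 right Y -54.8 len 142.0
222 X 76 left Y 88.2 right Y -54.9 len 143.1
224 X 70 left Y 100.2 right Y -54.0 len 154.2
226 X 64 left Y 87.3 right Y -53.8 len 141.2
228 X 59 left Y 86.8 right Y -53.8 len 140.6
230 X 53 left Y 86.5 right Y -54.3 len 140.8
232 X 47 left Y 85.9 right Y -54.0 len 140.0
234 X 41 left Y 86.0 right Y -53.9 len 140.0
236 X 35 left Y 85.8 right Y -54.6 len 140.4
238 X 29 left Y 86.3 right Y -13.8 len 100.1
240 X 23 left Y 86.6 right Y -14.6 len 101.2
242 X 17 left Y 86.4 right Y -14.3 len 100.7
244 X 11 left Y 87.7 right Y -14.8 len 102.5
246 X 5 left Y 85.8 right Y -15.2 len 101.0
248 X -0 left Y 86.2 right Y -16.1 len 102.3
250 X -6 left Y 85.8 right Y -15.3 len 101.1
252 X -12 left Y 85.6 right Y -15.9 len 101.4
254 X -18 left Y 86.2 right Y -15.7 len 101.9
256 X -24 left Y 86.8 right Y -14.3 len 101.1
```

Run:
```python
from rig import env
print(env.get_state()['time'],env.get_state()['contact_force']); print(env.close_job())
```

```text
48.4833 [-0.75131263 -0.16536452  0.00618117]
the job is handed in; nothing more can be done
None
```

The panel is clamped and the job is handed in, at 48.5 s of the 210 s allowed. Only two boards were in the scene, so I used both packing strips to make four widths. Board 1 went against the fence, then the second board, then the two strips, all butted on the end stop and pushed tight. The wedge went in thin end first, and I pushed its thick end to about 33 N. The last 10 N moved it only 0.3 mm.

**Last checks, with the gripper clear:**
- **Row:** no gaps show between the pieces, and their left ends line up to within about 1 mm at the end stop. One or two readings in the edge scan were plainly wrong and I ignored them.
- **Wedge:** it sits against both the row and the cleat, with its middle within a few mm of the nominal spot.
- **Other tools:** I saw nothing else move. I judged this from the last overhead picture and took no measurements.

**One disagreement:** the bed position from the camera and the one from touch differed by about 2.5 mm. I worked to the touch readings. I ran no separate test that the wedge holds, beyond seeing it in place in the picture after I backed off.

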